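Blow off a batch of bushes under the air hood

ROBOT

A 6-joint arm with a two-finger parallel gripper is mounted at the origin on a cart in front of the work surface, level with it; the furniture and walls round the work are solid. World frame = base frame: x ahead of the robot, y to its left, z up, the work surface at z = 0. Lengths are in m, angles in rad, forces in N, time in s.
With the tool pointing down it reaches from about 0.35 to 0.775 m from the base axis. Payload 7.3 kg.
Tool frame: the origin (TCP) lies midway between the tips of the shut fingers; the grasp point (between the pads) lies 19 mm behind it; z points along the fingers, y is the direction in which the jaws open and shut (so a half turn about z gives the same grasp; the last joint's range is limited). The gripper opens to 92 mm and grips with 3 to 60 N. Pads are 19 mm wide; open, the fingers measure 130 mm over their backs; the gripper's body (75 mm by 190 mm) begins 47 mm behind the grasp point.
Start: joints at [-1.362, 0.342, 1.524, -0, 1.275, -0.146], TCP at [0.182, -0.492, 0.227] pointing down, gripper open.
Joint ranges: [-2.53, 2.53], [-0.77, 2.02], [0.04, 2.7], [-1, 4.14], [0.28, 2.66], [-3.11, 3.11]. Speed limits (rad/s): [2.57, 2.57, 3.14, 3.14, 3.14, 3.14].

INTERFACE

Orientations are given as [roll, pitch, yaw] about the fixed x, y, z axes, in that order (R = Rz(yaw) Ry(pitch) Rx(roll)).
In Python, from cell import robot, imaging gives the robot as it stands. The module is installed in compiled form; this text tells all that it offers.
- The arm moves only by the tool send_rows, never from a script. Its argument "plan" is a list of rows, each a list of 3 entries, a list of its own where there are three numbers: the shift along the world's x, y, z in m, then the turn, a rotation vector about the world's x, y, z in rad, then the closure in counts, from 0 (fully open) to 255 (shut). A call has 1 to 20 rows; each row shifts and turns the commanded pose from where the row before left it; what a row does not reach is not made up. A row lasts 1/10 s, in which the tool goes at most 50 mm and 8.59 degrees, less where a joint would pass 70% of its speed; a pose out of reach is approached as far as the arm can. A call is refused whole if a number of a shift passes 0.05 or a number of a turn 0.15, either way. A call with a gripper value outside its range is refused whole. The fingers move at their own pace and stop on an object; "newtons" is the grip in N (left out, the last holds). Time passes only in rows, so rows that do not move let the fingers close. It gives the time, the measured TCP pose, the force and the opening at its end, in the units of the state.
- robot.observe(): the state, without advancing time (a new reading comes with each control period).
- imaging.read_camera(name): name is "scene" or "top" or "wrist"; returns a dict with "pixels" (420x560x3 uint8, red, green, blue), "fx", "fy", "cx", "cy" (pixels), "world_from_camera" (4x4, takes a point from camera to world coordinates). Camera axes: x right, y down, z forward; pixel columns grow to the right and rows downward; lengths in m; the calibration is good to about 2 mm. A picture is of the moment at which its call begins. There is no depth.
- robot.hand_in(): hands the job in, once; it reports no verdict.
The state is a dict: "time": time; "qpos": joint angles; "qvel": joint speeds; "joint_efforts": joint torques, N m; "tool_pos": TCP position; "tool_rot": TCP orientation; "contact_force": force on the tool from outside, world axes, zero at the start; "torque": the same for the moment, N m; "opening": finger opening in m.
Only numpy, scipy, OpenCV 4.12 (cv2) and the standard library are available. Lean on these libraries where they do the work, as an engineer would, in place of code of your own. Each camera call takes 0.05 s, during which the arm holds its last target.

TASK

Blow the chips off the plain steel bushes: slide every one of them, standing upright and side by side, in under the low blow-off hood, far enough for the gate to shut behind them, and then swing the gate fully shut. Only with the gate shut, give them two blasts of air: each time push the valve lever all the way over towards the hood, hold it there for a good two seconds, and let it spring back to the middle. Leave the brass flanged bush and the tools lying about where they are.

Things in the scene. Friction and masses are not known exactly. Their poses are not given: they have to be found in the camera images.
- blow_hood: grey low air blow-off hood fixed on the bench; origin on the bench below the middle of its front edge (lip); x inwards under the roof, y along the lip (left seen from the robot), z up. Roof underside 35 mm over the bench, top 43 mm, air pipe on it up to 52 mm (x 42 to 54). Roof depth 60 mm, back wall's inner face at x = 44 mm. Mouth y -105 to +105 mm, open to the front, no sill, bench as floor
- hood_back (a point): on the bench in the middle of the foot of the hood's back wall, inner face, hood x 44, y 0. Beside the mouth stand a cheek on the right (y -135 to -105 mm) and the valve block on the left (y +105 to +185 mm, 43 mm tall)
- gate (a joint): swing of the gate, an aluminium panel 4 mm thick, 232 mm long, 38 mm tall, on an upright hinge right of the mouth. 0 = shut: across the whole mouth, along the hood's y, inner face 10 mm in front of the lip. Grows as it swings towards the robot, 1.57 = straight out along the hood's -x, stop at 1.9. Stays where it is left; about 0.1 N m turns it
- gate_hinge (a point): on the gate's hinge axis (hood x -12, y -130 mm), 20 mm over the bench
- gate_push (a point): a good place to push: in the middle of the gate's thickness, 80 mm from the hinge, 20 mm over the bench
- lever (a joint): lean of the air valve lever, an upright steel rod 10 mm thick with a black ball of 20 mm; it pivots on top of the valve block at hood x +50, y +165 mm, 43 mm over the bench. 0 = upright, where a spring holds it (0.4 N m per rad: about 3 N at the ball for 0.55 rad); positive = leaning towards the hood (the hood's -y, to the right), stop at 0.6 either way
- lever_ball (a point): centre of the ball on the lever, 70 mm from the pivot (113 mm over the bench when upright)
- bush_a: plain steel sleeve bush (straight cylinder, no flange), 42 mm diameter, 30 mm tall, 0.2 kg, standing upright; origin at the centre of its underside, z up. All plain bushes on hand are alike; there are three or four of them (absent ones give no pose)
- bush_b: plain steel sleeve bush (straight cylinder, no flange), 42 mm diameter, 30 mm tall, 0.2 kg, standing upright; origin at the centre of its underside, z up. All plain bushes on hand are alike; there are three or four of them (absent ones give no pose)
- bush_c: plain steel sleeve bush (straight cylinder, no flange), 42 mm diameter, 30 mm tall, 0.2 kg, standing upright; origin at the centre of its underside, z up. All plain bushes on hand are alike; there are three or four of them (absent ones give no pose)
- bush_d: plain steel sleeve bush (straight cylinder, no flange), 42 mm diameter, 30 mm tall, 0.2 kg, standing upright; origin at the centre of its underside, z up. All plain bushes on hand are alike; there are three or four of them (absent ones give no pose)
- flanged_bush: brass bush with a flange at its foot, 48 mm diameter, 38 mm tall: too tall for the hood, not part of the job; origin at the centre of its underside
- screwdriver: yellow-handled screwdriver, 171 mm long, lying by the vice; leave alone; origin under its middle
- deburrer: blue-handled deburring tool, 139 mm long, lying right of the hood; leave alone; origin under its middle
Not all that is in view belongs to the job. What is shaped like the bush_d but pink or turquoise is not meant. What is shaped like the bush_c but pink is not meant.

How it is judged:
On the way, in this order (a step that is already met when the one before it is completed fails the run):
1. every plain bush stands under the hood, its centre at least 8 mm inside the lip (x of bush_a in the frame of blow_hood between 0.008 and 0.06 m and y of bush_a in the frame of blow_hood between -0.1 and 0.1 m and height (world z) of each of bush_a, bush_b, bush_c, bush_d below 0.01 m and angle between each of bush_a, bush_b, bush_c, bush_d's own z axis and vertical below 0.15 rad and linear speed of each of bush_a, bush_b, bush_c, bush_d below 0.03 m/s and x of bush_b in the frame of blow_hood between 0.008 and 0.06 m and y of bush_b in the frame of blow_hood between -0.1 and 0.1 m and x of bush_c in the frame of blow_hood between 0.008 and 0.06 m and y of bush_c in the frame of blow_hood between -0.1 and 0.1 m and x of bush_d in the frame of blow_hood between 0.008 and 0.06 m and y of bush_d in the frame of blow_hood between -0.1 and 0.1 m), for 0.3 s.
2. the gate is shut (within 0.06 rad) (value of joint gate below 0.06 rad), for 0.2 s.
3. first blast: the lever is held over towards the hood (beyond 0.4 rad) for 1.5 s (value of joint lever above 0.4 rad), for 1.5 s.
4. the lever has sprung back to the middle (within 0.08 rad) (value of joint lever between -0.08 and 0.08 rad), for 0.3 s.
5. second blast: the lever is held over towards the hood (beyond 0.4 rad) for 1.5 s (value of joint lever above 0.4 rad), for 1.5 s.
6. the lever has sprung back to the middle (within 0.08 rad) (all of step 4), for 0.3 s.
At the end, for the whole second after the job is handed in: every plain bush present stands upright and at rest on the bench under the hood with its centre at least 8 mm inside the lip; the gate is shut within 0.06 rad; the lever is upright within 0.08 rad (all of step 1 and all of step 6 and value of joint gate below 0.06 rad); the robot touches nothing.
It fails at once if the valve is worked (lever beyond 0.3 rad towards the hood) while the gate is open (over 0.12 rad) (value of joint lever above 0.3 rad and value of joint gate above 0.12 rad).
It fails at once if the brass flanged bush is moved more than 30 mm (distance of flanged_bush from where it was at the start of the episode above 0.03 m).
It fails at once if the screwdriver is moved more than 30 mm (distance of screwdriver from where it was at the start of the episode above 0.03 m).
It fails at once if the deburring tool is moved more than 30 mm (distance of deburrer from where it was at the start of the episode above 0.03 m).
Of bush_a, bush_b, bush_c, bush_d only 3 to 4 are there at a start; the rules pass over those that are not, and their reading is None.
At some moment in a run one of bush_a, bush_b, bush_c, bush_d may be knocked a few centimetres aside while the robot is not near it.
It also fails if it takes over 210 s, if anything falls off the work surface, if the arm or the gripper's body presses on something with over 40 N, if the wrist force passes 120 N, or if a joint passes its speed limit or range.

## Working session

There is one attempt and no reset: what is moved stays moved. The work goes in short steps, Python scripts to look and compute and a tool call to move; the robot and the scene stay as the last step left them, time stands still between calls to the robot, and variables do not carry over. Pictures are saved under pics/ and viewed, and the job is handed in when it is done.

Besides the shell and the picture viewer there is one more tool, called as name([rows], argument=value, ...), one row to a line, values as JSON. send_rows: Moves the arm, as the interface text tells. Its arguments: {"type":"object","properties":{"plan":{"type":"array"},"newtons":{"type":"number"}},"required":["plan"]}

```bash
mkdir -p pics && ls
python3 - <<'E'
from cell import robot, imaging
import cv2
print(robot.observe())
for n in ["scene","top","wrist"]:
    d=imaging.read_camera(n)
    cv2.imwrite(f"pics/{n}0.png",d["pixels"][:,:,::-1])
    print(n,d["fx"],d["fy"],d["cx"],d["cy"],d["world_from_camera"].round(4).tolist())
E
```

```text
pics
{'time': 0.0, 'qpos': array([-1.36199029e+00,  3.42710730e-01,  1.52501474e+00,  4.54193204e-06,
        1.27540312e+00, -1.46007194e-01]), 'qvel': array([-0.00036563, -0.00015808, -0.00180938,  0.00110017,  0.0006723 ,
       -0.0014111 ]), 'joint_efforts': array([ 1.38332409e-03, -4.31236446e+01, -2.44214112e+01,  7.18524749e-02,
        5.59692469e-02, -1.51735298e-04]), 'tool_pos': array([ 0.18232621, -0.4918884 ,  0.22605199]), 'tool_rot': array([-3.14007369e+00, -2.27759249e-04,  3.54811735e-01]), 'contact_force': array([-1.07839501,  0.25804979,  0.18246625]), 'torque': array([-0.01156272, -0.01849917, -0.04680643]), 'opening': 0.09162679137083264}
scene 387.75976254679 387.75976254679 281.1834767343533 214.00775864844488 [[-0.9126, -0.1408, 0.3839, 0.2004], [-0.4081, 0.3726, -0.8334, 0.6274], [-0.0257, -0.9172, -0.3975, 0.5068], [0.0, 0.0, 0.0, 1.0]]
top 412.7351545450165 412.7351545450165 280.7137575187032 207.88735610171727 [[-0.0271, -0.9809, 0.1928, 0.3653], [-0.9993, 0.0313, 0.0189, -0.2076], [-0.0246, -0.1921, -0.9811, 1.1311], [0.0, 0.0, 0.0, 1.0]]
wrist 355.42610514264834 355.42610514264834 272.92825407704515 215.26858307761708 [[0.3478, -0.9071, -0.237, 0.2457], [-0.9376, -0.3368, -0.0868, -0.4685], [-0.0011, 0.2524, -0.9676, 0.3839], [0.0, 0.0, 0.0, 1.0]]
```

View pics/scene0.png

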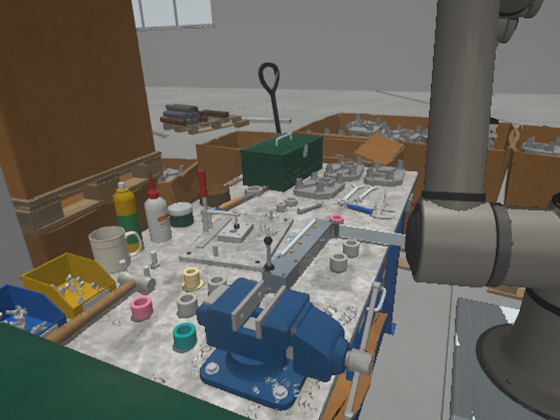

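View pics/top0.png

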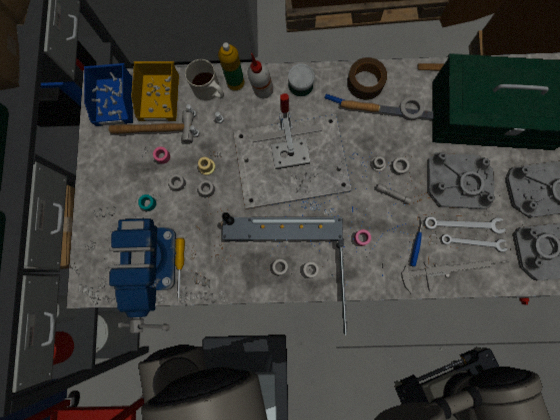

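View pics/wrist0.png

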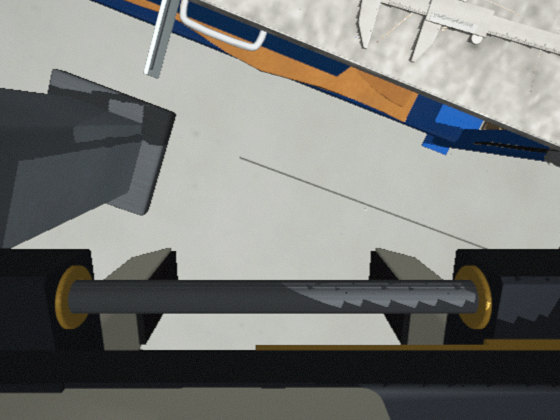

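Run:
```python
import cv2
t=cv2.imread("pics/top0.png"); 
cv2.imwrite("pics/z1.png",cv2.resize(t[130:310,130:330],None,fx=4,fy=3.3,interpolation=cv2.INTER_CUBIC)[:600])
cv2.imwrite("pics/z2.png",cv2.resize(t[130:280,330:530],None,fx=4,fy=4,interpolation=cv2.INTER_CUBIC))
s=cv2.imread("pics/scene0.png")
cv2.imwrite("pics/z3.png",cv2.resize(s[150:350,120:420],None,fx=2.6,fy=2.6,interpolation=cv2.INTER_CUBIC))
```

```text
(no output)
```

View pics/z1.png

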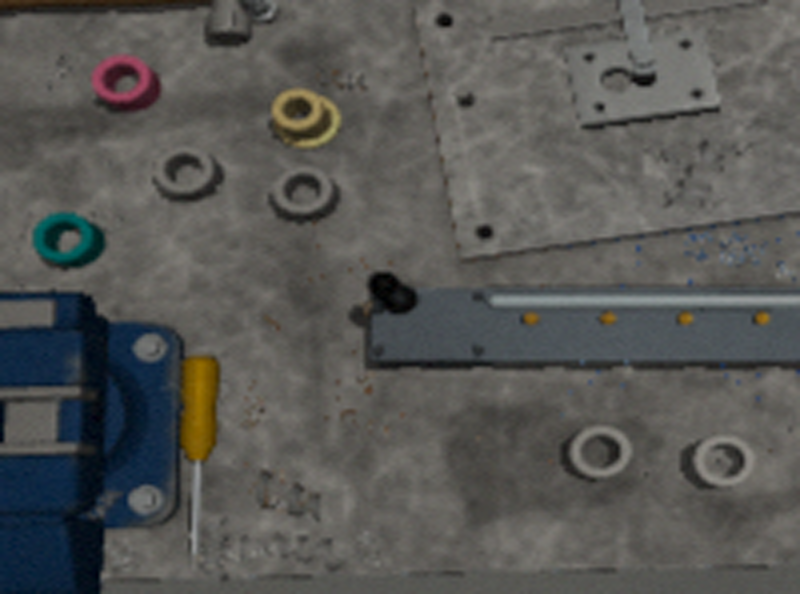

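View pics/z2.png

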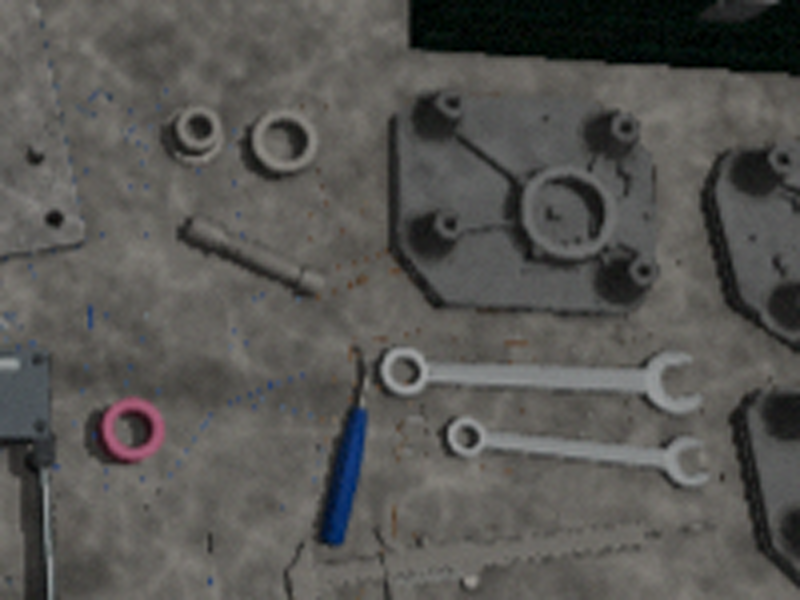

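View pics/z3.png

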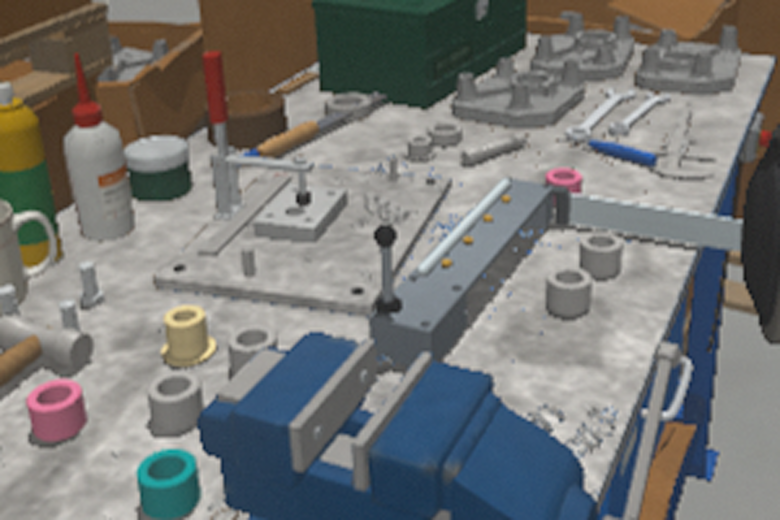

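```bash
cat > h.py <<'E'
import numpy as np, cv2
from cell import robot, imaging
def cast(d,uv,z):
    T=d["world_from_camera"]; uv=np.atleast_2d(np.array(uv,float))
    r=np.c_[(uv[:,0]-d["cx"])/d["fx"],(uv[:,1]-d["cy"])/d["fy"],np.ones(len(uv))]@T[:3,:3].T
    o=T[:3,3]; return o+r*((z-o[2])/r[:,2:])
def proj(d,P):
    T=d["world_from_camera"]; P=np.atleast_2d(np.array(P,float))
    c=(P-T[:3,3])@T[:3,:3]
    return np.c_[c[:,0]/c[:,2]*d["fx"]+d["cx"],c[:,1]/c[:,2]*d["fy"]+d["cy"]]
def snap(n,name=None):
    d=imaging.read_camera(n)
    if name: cv2.imwrite(f"pics/{name}.png",d["pixels"][:,:,::-1])
    return d
E
python3 - <<'E'
from h import *
d=snap("top","top1")
# rectify bench plane z=0.03 at 1mm/px: helpful zoom
def rect(z,x0,x1,y0,y1,s,name):
    # pixel (c,r): world y=y1-c/s, x = x1-r/s
    W,H=int((y1-y0)*s),int((x1-x0)*s)
    src=np.array([[0,0],[W,0],[W,H],[0,H]],np.float32)
    wp=[[x1,y1,z],[x1,y0,z],[x0,y0,z],[x0,y1,z]]
    M=cv2.getPerspectiveTransform(proj(d,wp).astype(np.float32),src)
    im=cv2.warpPerspective(d["pixels"],M,(W,H),flags=cv2.INTER_CUBIC)[:,:,::-1]
    for k in range(0,int(round((y1-y0)/0.05))+1):
        cv2.putText(im,f"{y1-0.05*k:.2f}",(int(k*.05*s),10),0,.3,(0,255,255));
        cv2.line(im,(int(k*.05*s),0),(int(k*.05*s),H),(0,255,255),1) if k else 0
    for k in range(0,int(round((x1-x0)/0.05))+1):
        cv2.putText(im,f"{x1-0.05*k:.2f}",(0,int(k*.05*s)),0,.3,(0,255,0)); cv2.line(im,(0,int(k*.05*s)),(W,int(k*.05*s)),(0,255,0),1) if k else 0
    cv2.imwrite(f"pics/{name}.png",im)
rect(0.03,0.20,0.6,-0.4,0.1,1500,"rect03")
rect(0.043,0.20,0.6,-0.4,0.1,1500,"rect43")
E
```

```text
Traceback (most recent call last):
cv2.error: OpenCV(4.12.0) :-1: error: (-5:Bad argument) in function 'putText'
> Overload resolution failed:
>  - Layout of the output array img is incompatible with cv::Mat
>  - Expected Ptr<cv::UMat> for argument 'img'
```

```bash
cat >> h.py <<'E'
def rect(d,z,x0,x1,y0,y1,s,name):
    W,H=int((y1-y0)*s),int((x1-x0)*s)
    src=np.array([[0,0],[W,0],[W,H],[0,H]],np.float32)
    wp=[[x1,y1,z],[x1,y0,z],[x0,y0,z],[x0,y1,z]]
    M=cv2.getPerspectiveTransform(proj(d,wp).astype(np.float32),src)
    im=np.ascontiguousarray(cv2.warpPerspective(d["pixels"],M,(W,H),flags=cv2.INTER_CUBIC)[:,:,::-1])
    for k in range(1,int(round((y1-y0)/0.05))+1):
        c=int(k*.05*s)
        cv2.putText(im,f"{y1-0.05*k:.2f}",(c,10),0,.35,(0,255,255)); cv2.line(im,(c,0),(c,H),(0,255,255),1)
    for k in range(1,int(round((x1-x0)/0.05))+1):
        c=int(k*.05*s)
        cv2.putText(im,f"{x1-0.05*k:.2f}",(0,c),0,.35,(0,255,0)); cv2.line(im,(0,c),(W,c),(0,255,0),1)
    cv2.imwrite(f"pics/{name}.png",im)
E
python3 - <<'E'
from h import *
d=snap("top","top1")
rect(d,0.03,0.25,0.65,-0.4,0.1,1500,"rect03")
rect(d,0.043,0.25,0.65,-0.4,0.1,1500,"rect43")
print(cast(d,[[280,267],[310,269],[177,183],[206,188]],0.03).round(4))
print(cast(d,[[222,241],[223,218],[343,219],[343,242]],0.043).round(4))
print(cast(d,[[340,242],[345,333]],0.038).round(4))
E
```

```text
[[ 0.4224 -0.1801  0.03  ]
 [ 0.415  -0.2591  0.03  ]
 [ 0.661   0.099   0.03  ]
 [ 0.6441  0.0182  0.03  ]]
[[ 0.4945 -0.0283  0.043 ]
 [ 0.5564 -0.031   0.043 ]
 [ 0.5437 -0.3516  0.043 ]
 [ 0.4823 -0.3482  0.043 ]]
[[ 0.4831 -0.3409  0.038 ]
 [ 0.2513 -0.3409  0.038 ]]
```

View pics/rect03.png

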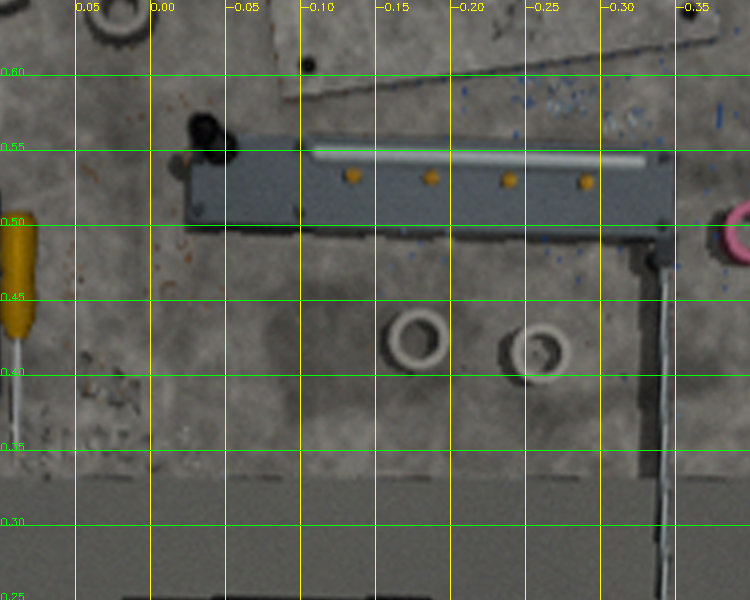

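View pics/rect43.png

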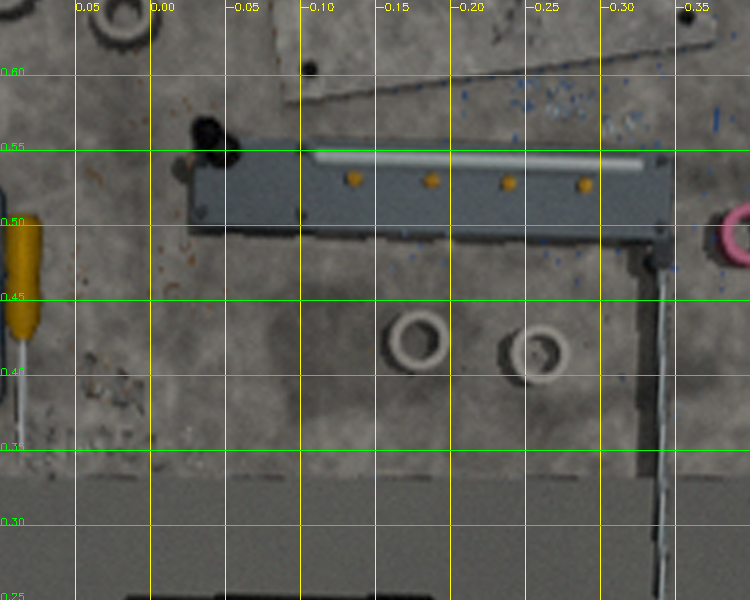

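Run:
```python
from h import *
d=snap("top")
im=cv2.cvtColor(d["pixels"],cv2.COLOR_RGB2GRAY).astype(float)
hsv=cv2.cvtColor(d["pixels"],cv2.COLOR_RGB2HSV)
print(hsv[230,[230,260,300]], hsv[255,[230,260]])
# mask hood by bluish
m=((hsv[...,0]>95)&(hsv[...,0]<125)&(hsv[...,1]>35)).astype(np.uint8)
m[:, :200]=0; m[:200]=0; m[280:]=0; m[:,360:]=0
cnt=max(cv2.findContours(m,0,1)[0],key=cv2.contourArea); r=cv2.minAreaRect(cnt); b=cv2.boxPoints(r)
print(r,b.round(1).tolist()); print(cast(d,b,0.043).round(4))
ys=[];xs=[]
for c in range(230,336,3):
    col=np.flatnonzero(m[:,c]); 
    ys.append((c,col.max()+.5)); xs.append((c,col.min()-.5))
for a in (ys,xs):
    P=cast(d,a,0.043); f=np.polyfit(P[:,1],P[:,0],1); print("slope",f, "res",np.std(P[:,0]-np.polyval(f,P[:,1])))
# knobs & yellow
m2=((hsv[...,0]>10)&(hsv[...,0]<25)&(hsv[...,1]>120)&(hsv[...,2]>90)).astype(np.uint8); m2[:210]=0;m2[245:]=0;m2[:,:250]=0;m2[:,335:]=0
n,l,s,ce=cv2.connectedComponentsWithStats(m2); print(ce[1:],s[1:,4]); print(cast(d,ce[1:],0.046).round(4))
```

```text
[[107  27  84]
 [ 99  29  87]
 [102  38  88]] [[14 80 93]
 [25 22 70]]
((265.5, 235.5), (5.0, 3.0), 90.0) [[264.0, 233.0], [267.0, 233.0], [267.0, 238.0], [264.0, 238.0]]
[[ 0.5125 -0.1403  0.043 ]
 [ 0.5123 -0.1483  0.043 ]
 [ 0.4989 -0.148   0.043 ]
 [ 0.4992 -0.1401  0.043 ]]
slope [0.08577956 0.51236482] res 0.01865412260550075
slope [-0.0889029   0.54160417] res 0.02773701090879574
[[262.33333333 225.88888889]
 [281.66666667 226.11111111]
 [301.         226.        ]
 [320.         226.        ]] [9 9 9 9]
[[ 0.5313 -0.1364  0.046 ]
 [ 0.5291 -0.1878  0.046 ]
 [ 0.5279 -0.2391  0.046 ]
 [ 0.5263 -0.2894  0.046 ]]
```

Run:
```python
from h import *
d=snap("top")
hsv=cv2.cvtColor(cv2.GaussianBlur(d["pixels"],(3,3),0),cv2.COLOR_RGB2HSV)
m=((hsv[...,0]>85)&(hsv[...,0]<130)&(hsv[...,1]>15)).astype(np.uint8)
m[:, :200]=0; m[:205]=0; m[260:]=0; m[:,360:]=0
m=cv2.morphologyEx(m,cv2.MORPH_OPEN,np.ones((3,3)));m=cv2.morphologyEx(m,cv2.MORPH_CLOSE,np.ones((7,7)))
cnt=max(cv2.findContours(m,0,1)[0],key=cv2.contourArea); r=cv2.minAreaRect(cnt); b=cv2.boxPoints(r)
print(r,b.round(1).tolist()); print(cast(d,b,0.043).round(4))
ys=[];xs=[]
for c in range(230,336,3):
    col=np.flatnonzero(m[:,c]); ys.append((c,col.max()+.5)); xs.append((c,col.min()-.5))
for a in (ys,xs):
    P=cast(d,a,0.043); f=np.polyfit(P[:,1],P[:,0],1); print("slope",f, "res",np.std(P[:,0]-np.polyval(f,P[:,1])))
g=cv2.cvtColor(d["pixels"],cv2.COLOR_RGB2GRAY)
for c in (235,260,285,310,330): print(c,g[212:250,c])
```

```text
((282.0, 231.5), (31.0, 120.0), 90.0) [[222.0, 216.0], [342.0, 216.0], [342.0, 247.0], [222.0, 247.0]]
[[ 0.562  -0.0283  0.043 ]
 [ 0.5519 -0.3494  0.043 ]
 [ 0.4692 -0.3448  0.043 ]
 [ 0.4786 -0.0283  0.043 ]]
slope [0.03022396 0.49913916] res 0.0010427816261863348
slope [0.05398081 0.56134292] res 0.007423808066148882
235 [101  96  94  88  78  85  80  72  73  69  74  79  74  76  75  74  73  76
  74  72  73  74  76  77  79  77  69  38  24  46  84  91  91  96  93  95
  97  95]
260 [ 95  93  92  93  78  80  72 105 140 138 114  80  75  64  49  48  69  83
  84  81  79  82  79  80  80  79  81  58  42  48  86 100  97  95  99  99
  97  95]
285 [ 98  99  93  86  66  80  85 109 144 141 110  80  75  83  84  85  85  88
  86  85  84  89  81  87  85  85  83  63  46  87 101  97  92  89  79  86
  88  88]
310 [ 97  93  86  84  70  78  69 105 148 142 108  75  76  81  84  83  84  83
  83  83  83  84  83  82  83  82  85  55  43  48  83  94  83  78  80  87
  99 101]
330 [ 96 101  97  95  88  84  71 105 150 141 108  87  83  84  83  82  81  80
  82  80  83  82  82  83  81  83  81  49  27  35  67  82  84  91  94 101
 106 110]
```

```bash
cat >> h.py <<'E'
YAW=-0.031
def hood():
    return H0,YAW
def toworld(x,y):
    c,s=np.cos(YAW),np.sin(YAW); return np.array(H0)+np.array([c*x-s*y,s*x+c*y])
def tohood(p):
    c,s=np.cos(YAW),np.sin(YAW); v=np.array(p)[:2]-np.array(H0); return np.array([c*v[0]+s*v[1],-s*v[0]+c*v[1]])
E
python3 - <<'E'
from h import *
d=snap("top")
P=cast(d,[[222.5,238.8],[342.2,238.9],[282,238.85]],.043);print(P.round(4))
g=cv2.cvtColor(d["pixels"],cv2.COLOR_RGB2GRAY)
for r in (228,232,236): print(g[r,214:232],g[r,334:352])
E
```

```text
[[ 0.5004 -0.0296  0.043 ]
 [ 0.4906 -0.3465  0.043 ]
 [ 0.4955 -0.1877  0.043 ]]
[84 89 87 90 78 49 36 37 39 70 72 71 74 73 74 78 74 78] [82 82 84 84 84 85 84 86 64 81 91 90 94 90 92 91 84 93]
[ 82  86  94 101  95  98  91  54  46  72  74  73  75  76  73  74  76  79] [ 80  86  82  81  82  83  81  87  76  96  98  98  98  98 100  99  99  95]
[90 88 81 87 71 84 90 53 53 47 45 41 67 74 73 71 75 71] [ 78  77  83  79  64  50  49  66  76  91  93  93  93  93  95 104 105  65]
```

```bash
sed -i 's/^YAW=-0.031/YAW=-0.031; H0=(0.495,-0.213)/' h.py
python3 - <<'E'
from h import *
d=snap("top")
for p in cast(d,[[280,267],[310.3,269.3],[177,182.8],[206,188]],0.03): print(p.round(4),tohood(p).round(4))
print(cast(d,[[228,217],[230,219]],.113), toworld(.05,.165), cast(d,[[206,165]],.038))
for y in (.069,.023,-.023,-.069): print(y,toworld(-.045,y).round(4),toworld(-.0135,y).round(4))
E
```

```text
[ 0.4224 -0.1801  0.03  ] [-0.0735  0.0306]
[ 0.4142 -0.2599  0.03  ] [-0.0793 -0.0494]
[0.6616 0.099  0.03  ] [0.1569 0.317 ]
[0.6441 0.0182 0.03  ] [0.1419 0.2357]
[[ 0.5462763  -0.05492692  0.113     ]
 [ 0.54102528 -0.05994748  0.113     ]] [ 0.55009016 -0.04962903] [[0.70764909 0.01705227 0.038     ]]
0.069 [ 0.4522 -0.1426] [ 0.4836 -0.1436]
0.023 [ 0.4507 -0.1886] [ 0.4822 -0.1896]
-0.023 [ 0.4493 -0.2346] [ 0.4808 -0.2356]
-0.069 [ 0.4479 -0.2806] [ 0.4794 -0.2815]
```

send_rows([
  [[0.023,0.023,0],[0,0,-0.0386],89],
  [[0.023,0.023,0],[0,0,-0.0386],89],
  [[0.023,0.023,0],[0,0,-0.0386],89],
  [[0.023,0.023,0],[0,0,-0.0386],89],
  [[0.023,0.023,0],[0,0,-0.0386],89],
  [[0.023,0.023,0],[0,0,-0.0386],89],
  [[0.023,0.023,0],[0,0,-0.0386],89],
  [[0.023,0.023,0],[0,0,-0.0386],89],
  [[0.023,0.023,0],[0,0,-0.0386],89],
  [[0.023,0.023,0],[0,0,-0.0386],89],
  [[0,0,0],[0,0,0],89],
  [[0,0,0],[0,0,0],89],
], newtons=20)

```text
time: 1.65
tool_pos: [0.4125, -0.262, 0.2267]
tool_rot: [3.141, 0.0, -0.029]
contact_force: [0.2, 0.2, 0.2]
opening: 0.0596
```

Run:
```python
from h import *
d=snap("wrist","w1")
print(d["world_from_camera"].round(3).tolist())
```

```text
[[-0.028, -0.967, -0.253, 0.48], [-1.0, 0.028, 0.007, -0.264], [0.0, 0.253, -0.967, 0.384], [0.0, 0.0, 0.0, 1.0]]
```

View pics/w1.png

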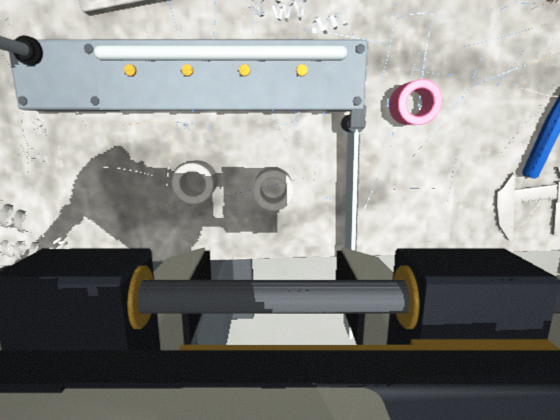

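Run:
```python
from h import *
d=snap("wrist")
print(cast(d,[[18,107.5],[364,111.5],[105,108.5],[345,111]],.043).round(4))
for p in cast(d,[[194,182],[273,187]],.03): print(p.round(4),tohood(p).round(4))
print(cast(d,[[350,124],[350,248]],.038).round(4))
```

```text
[[ 0.4999 -0.0307  0.043 ]
 [ 0.4869 -0.3489  0.043 ]
 [ 0.4966 -0.1105  0.043 ]
 [ 0.4878 -0.3314  0.043 ]]
[ 0.424  -0.1835  0.03  ] [-0.0719  0.0272]
[ 0.4165 -0.2628  0.03  ] [-0.0769 -0.0522]
[[ 0.476  -0.3373  0.038 ]
 [ 0.3519 -0.3404  0.038 ]]
```

send_rows([
  [[0.003,0,-0.02],[0,0,-0.006],89],
  [[0,0,-0.02],[0,0,0],89],
  [[0,0,-0.02],[0,0,0],89],
  [[0,0,-0.02],[0,0,0],89],
  [[0,0,-0.02],[0,0,0],89],
  [[0,0,-0.02],[0,0,0],89],
  [[0,0,-0.02],[0,0,0],89],
  [[0,0,-0.02],[0,0,0],89],
  [[0,0,-0.02],[0,0,0],89],
  [[0,0,-0.02],[0,0,0],89],
  [[0,0,-0.02],[0,0,0],89],
  [[0,0,-0.001],[0,0,0],89],
  [[0,0,0],[0,0,0],255],
  [[0,0,0],[0,0,0],255],
  [[0,0,0],[0,0,0],255],
  [[0,0,0],[0,0,0],255],
  [[0,0,0],[0,0,0],255],
  [[0,0,0],[0,0,0],255],
  [[0,0,0],[0,0,0],255],
], newtons=20)

```text
time: 3.65
tool_pos: [0.4158, -0.2629, 0.0067]
tool_rot: [3.14, -0.001, -0.037]
contact_force: [-2.1, -1.2, 6.4]
opening: 0.0412
```

```bash
sed -i 's/^YAW=.*/YAW=-0.036; H0=(0.494,-0.214)/' h.py
python3 - <<'E'
from h import *
for y in (.069,.023,-.023,-.069): print(y,toworld(-.045,y).round(4),toworld(-.02,y).round(4),toworld(-.0135,y).round(4))
print(tohood([.4155,-.2615]))
snap("wrist","w2"); snap("top","t2")
E
```

```text
0.069 [ 0.4515 -0.1434] [ 0.4765 -0.1443] [ 0.483  -0.1446]
0.023 [ 0.4499 -0.1894] [ 0.4748 -0.1903] [ 0.4813 -0.1905]
-0.023 [ 0.4482 -0.2354] [ 0.4732 -0.2363] [ 0.4797 -0.2365]
-0.069 [ 0.4465 -0.2813] [ 0.4715 -0.2822] [ 0.478  -0.2825]
[-0.07673951 -0.05029461]
```

View pics/w2.png

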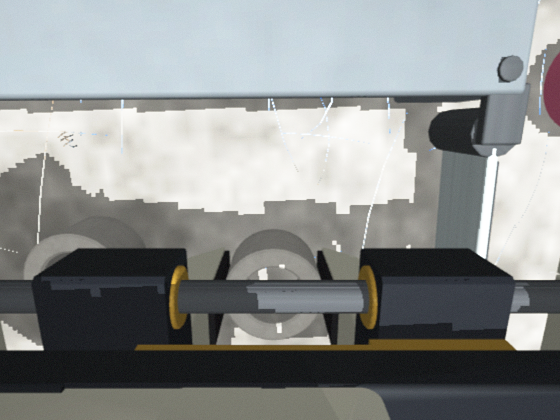

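send_rows([
  [[0,0,0.003],[0,0,0],255],
  [[0.014,-0.005,0],[0,0,0],255],
  [[0.014,-0.005,0],[0,0,0],255],
  [[0.014,-0.005,0],[0,0,0],255],
  [[0.014,-0.004,0],[0,0,0],255],
  [[0,0,-0.003],[0,0,0],255],
  [[0,0,0],[0,0,0],116],
  [[0,0,0],[0,0,0],116],
  [[0,0,0],[0,0,0],116],
  [[0,0,0.02],[0,0,0],116],
  [[0,0,0.02],[0,0,0],116],
  [[-0.021,0.001,0.0],[0,0,0],255],
  [[-0.023,0.001,0],[0,0,0],255],
  [[0,0,0],[0,0,0],255],
  [[0,0,0],[0,0,0],255],
  [[0,0,-0.02],[0,0,0],255],
  [[0,0,-0.018],[0,0,0],255],
  [[0,0,0],[0,0,0],255],
])

```text
time: 5.55
tool_pos: [0.4269, -0.2784, 0.0059]
tool_rot: [-3.139, 0.003, -0.037]
contact_force: [-0.4, 1.1, 0.4]
opening: 0.0017
```

Run:
```python
from h import *
snap("wrist","w3"); snap("top","t3");print(tohood(robot.observe()["tool_pos"]))
```

```text
[-0.06372736 -0.06766327]
```

View pics/w3.png

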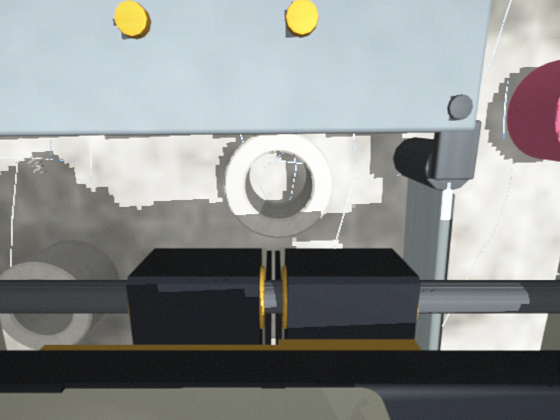

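send_rows([
  [[0.007,0,0.003],[0,0,0],255],
  [[0.007,0,0],[0,0,0],255],
  [[0.006,0,0],[0,0,0],255],
  [[0.005,0,0],[0,0,0],255],
  [[0.005,-0.001,0],[0,0,0],255],
  [[0.005,0,0],[0,0,0],255],
  [[0.005,0,0],[0,0,0],255],
  [[0.005,-0.001,0],[0,0,0],255],
  [[0.005,0,0],[0,0,0],255],
  [[0,0,0],[0,0,0],255],
])

```text
time: 6.65
tool_pos: [0.4785, -0.2815, 0.0107]
tool_rot: [3.141, -0.001, -0.037]
contact_force: [1.0, 0.4, 0.0]
opening: 0.0005
```

Run:
```python
from h import *
snap("wrist","w4"); d=snap("top","t4");print(tohood(robot.observe()["tool_pos"]))
rect(d,0.043,0.35,0.6,-0.4,0.0,2000,"r4")
snap("scene","s4")
```

```text
[-0.01360686 -0.06792802]
```

View pics/w4.png

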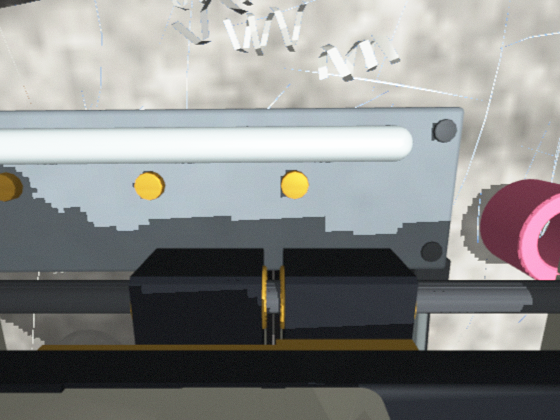

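View pics/t4.png

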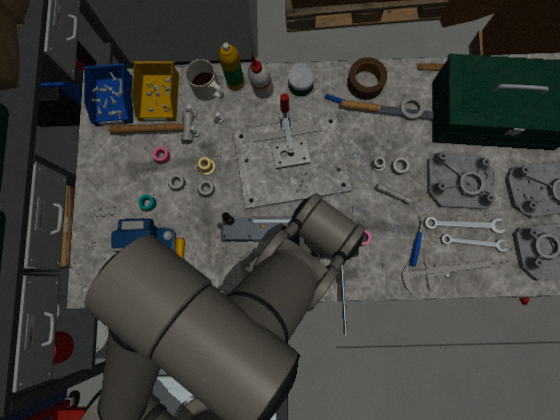

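send_rows([
  [[-0.015,0.001,0],[0,0,0],255],
  [[-0.015,0.001,0.01],[0,0,0],255],
  [[-0.005,0.01,0.03],[0,0,0],89],
  [[-0.005,0.02,0.03],[0,0,0],89],
  [[-0.005,0.02,0.03],[0,0,0],89],
  [[-0.005,0.02,0.03],[0,0,0],89],
  [[-0.005,0.02,0.02],[0,0,0],89],
  [[0,0.006,0],[0,0,0],89],
  [[0,0,0],[0,0,0],89],
])

```text
time: 7.7
tool_pos: [0.4225, -0.1829, 0.1607]
tool_rot: [3.141, -0.001, -0.036]
contact_force: [-0.7, 0.2, 0.8]
opening: 0.0518
```

Run:
```python
from h import *
d=snap("wrist","w5"); print(robot.observe()["tool_pos"])
```

```text
[ 0.42237565 -0.18333713  0.16013599]
```

View pics/w5.png

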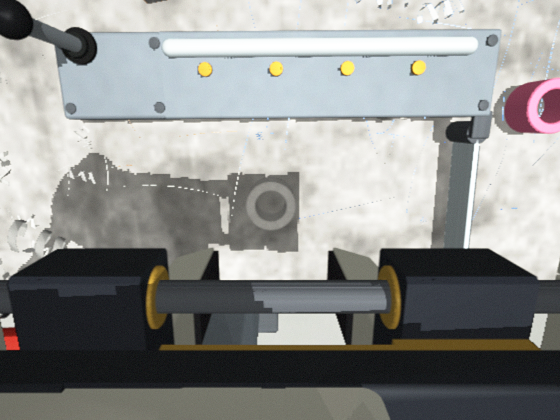

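Run:
```python
from h import *
d=snap("wrist")
p=cast(d,[[270,206]],.03)[0]; print(p,tohood(p))
print(cast(d,[[65,117],[493,118]],.043).round(4))
```

```text
[ 0.42279132 -0.18088032  0.03      ] [-0.0723546   0.03053526]
[[ 0.4994 -0.031   0.043 ]
 [ 0.4871 -0.3499  0.043 ]]
```

send_rows([
  [[0,0.002,-0.02],[0,0,0],89],
  [[0,0,-0.02],[0,0,0],89],
  [[0,0,-0.02],[0,0,0],89],
  [[0,0,-0.02],[0,0,0],89],
  [[0,0,-0.02],[0,0,0],89],
  [[0,0,-0.02],[0,0,0],89],
  [[0,0,-0.02],[0,0,0],89],
  [[0,0,-0.014],[0,0,0],89],
  [[0,0,0],[0,0,0],255],
  [[0,0,0],[0,0,0],255],
  [[0,0,0],[0,0,0],255],
  [[0,0,0],[0,0,0],255],
  [[0,0,0],[0,0,0],255],
  [[0,0,0.003],[0,0,0],255],
  [[0,0,0],[0,0,0],255],
])

```text
time: 9.3
tool_pos: [0.4227, -0.1815, 0.0103]
tool_rot: [3.141, -0.001, -0.037]
contact_force: [-0.3, 0.5, -2.7]
opening: 0.041
```

send_rows([
  [[0.01,-0.011,0],[0,0,0],255],
  [[0.01,-0.011,0],[0,0,0],255],
  [[0.01,-0.011,0],[0,0,0],255],
  [[0.01,-0.011,0],[0,0,0],255],
  [[0.0105,-0.011,0],[0,0,0],255],
  [[0,0,-0.003],[0,0,0],255],
  [[0,0,0],[0,0,0],116],
  [[0,0,0],[0,0,0],116],
  [[0,0,0],[0,0,0],116],
  [[0,0,0.02],[0,0,0],116],
  [[0,0,0.02],[0,0,0],116],
  [[-0.021,0.001,0.0],[0,0,0],255],
  [[-0.023,0.001,0],[0,0,0],255],
  [[0,0,0],[0,0,0],255],
  [[0,0,0],[0,0,0],255],
  [[0,0,-0.02],[0,0,0],255],
  [[0,0,-0.016],[0,0,0],255],
  [[0,0,0],[0,0,0],255],
])

```text
time: 11.1
tool_pos: [0.4286, -0.2336, 0.0092]
tool_rot: [-3.14, 0.002, -0.037]
contact_force: [0.2, 0.5, -0.0]
opening: 0.0014
```

Run:
```python
from h import *
snap("wrist","w6"); print(tohood(robot.observe()["tool_pos"]))
```

```text
[-0.0641697  -0.02230606]
```

View pics/w6.png

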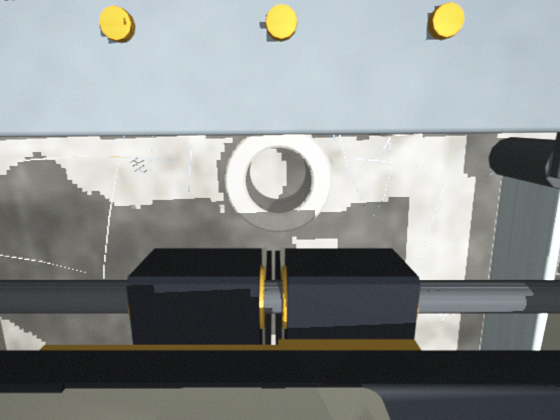

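send_rows([
  [[0.007,0,0],[0,0,0],255],
  [[0.007,0,0],[0,0,0],255],
  [[0.006,0,0],[0,0,0],255],
  [[0.005,0,0],[0,0,0],255],
  [[0.005,-0.001,0],[0,0,0],255],
  [[0.005,0,0],[0,0,0],255],
  [[0.005,0,0],[0,0,0],255],
  [[0.005,-0.001,0],[0,0,0],255],
  [[0.005,0,0],[0,0,0],255],
  [[0,0,0],[0,0,0],255],
  [[-0.015,0,0],[0,0,0],255],
  [[-0.015,0,0.01],[0,0,0],255],
  [[0,0,0.04],[0,0,0],200],
  [[0,0,0.04],[0,0,0],120],
  [[0,0,0.04],[0,0,0],89],
  [[0,0,0.04],[0,0,0],89],
  [[0,0,0.02],[0,0,0],89],
  [[0,0,0],[0,0,0],89],
])

```text
time: 12.95
tool_pos: [0.4508, -0.2374, 0.2041]
tool_rot: [3.137, -0.007, -0.037]
contact_force: [0.2, 0.1, 0.0]
opening: 0.0438
```

Run:
```python
from h import *
snap("wrist","w7"); d=snap("top","t7"); print(robot.observe()["tool_pos"])
rect(d,0.03,0.55,0.8,-0.1,0.2,2000,"r7")
```

```text
[ 0.44899584 -0.23623349  0.20046285]
```

View pics/r7.png

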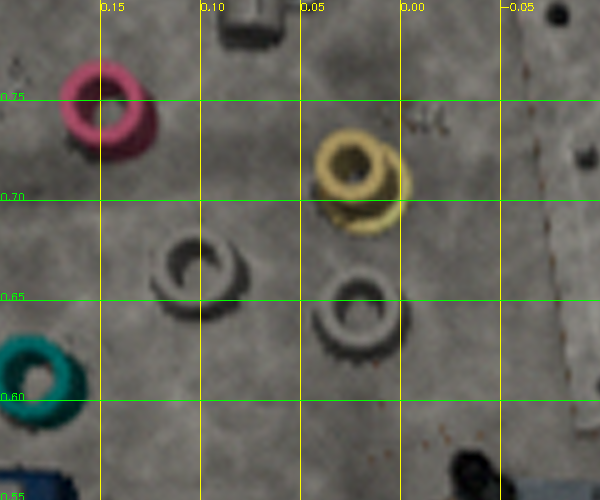

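View pics/w7.png

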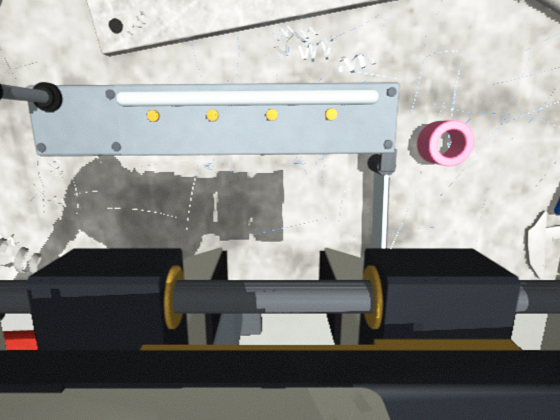

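send_rows([
  [[0.0195,0.0257,0],[0,0,0],89],
  [[0.0195,0.0257,0],[0,0,0],89],
  [[0.0195,0.0257,0],[0,0,0],89],
  [[0.0195,0.0257,0],[0,0,0],89],
  [[0.0195,0.0257,0],[0,0,0],89],
  [[0.0195,0.0257,0],[0,0,0],89],
  [[0.0195,0.0257,0],[0,0,0],89],
  [[0.0195,0.0257,0],[0,0,0],89],
  [[0.0195,0.0257,0],[0,0,0],89],
  [[0.0195,0.0257,0],[0,0,0],89],
  [[0,0,0],[0,0,0],89],
  [[0,0,0],[0,0,0],89],
])

```text
time: 14.25
tool_pos: [0.6432, 0.0211, 0.1983]
tool_rot: [3.141, 0.004, -0.036]
contact_force: [-0.4, -0.6, -0.4]
opening: 0.0597
```

Run:
```python
from h import *
snap("wrist","w8"); print(robot.observe()["tool_pos"])
```

```text
[0.64304948 0.02033848 0.19892091]
```

View pics/w8.png

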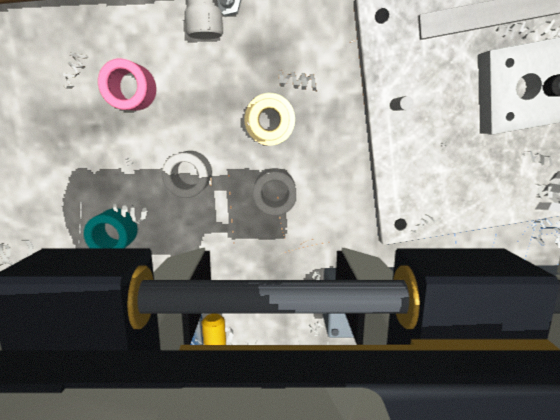

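Run:
```python
from h import *
d=snap("wrist"); print(cast(d,[[275,192],[187,174]],.03).round(4),cast(d,[[270,119]],.02).round(4))
```

```text
[[0.6472 0.0182 0.03  ]
 [0.667  0.0987 0.03  ]] [[0.7132 0.0204 0.02  ]]
```

send_rows([
  [[0.003,-0.0015,-0.02],[0,0,0],89],
  [[0,0,-0.02],[0,0,0],89],
  [[0,0,-0.02],[0,0,0],89],
  [[0,0,-0.02],[0,0,0],89],
  [[0,0,-0.02],[0,0,0],89],
  [[0,0,-0.02],[0,0,0],89],
  [[0,0,-0.02],[0,0,0],89],
  [[0,0,-0.02],[0,0,0],89],
  [[0,0,-0.02],[0,0,0],89],
  [[0,0,-0.0125],[0,0,0],89],
  [[0,0,0],[0,0,0],255],
  [[0,0,0],[0,0,0],255],
  [[0,0,0],[0,0,0],255],
  [[0,0,0],[0,0,0],255],
  [[0,0,0],[0,0,0],255],
  [[0,0,0.02],[0,0,0],255],
  [[0,0,0.03],[0,0,0],255],
  [[0,0,0],[0,0,0],255],
], newtons=25)

```text
time: 16.15
tool_pos: [0.6495, 0.0191, 0.0624]
tool_rot: [3.141, -0.008, -0.037]
contact_force: [0.8, 0.8, -0.6]
opening: 0.0409
```

send_rows([
  [[0,0,0.035],[0,0,0],255],
  [[0,0,0.035],[0,0,0],255],
  [[0,0,0.035],[0,0,0],255],
  [[0,0,0.035],[0,0,0],255],
  [[-0.0196,-0.0208,0],[0,0,0],255],
  [[-0.0196,-0.0208,0],[0,0,0],255],
  [[-0.0196,-0.0208,0],[0,0,0],255],
  [[-0.0196,-0.0208,0],[0,0,0],255],
  [[-0.0196,-0.0208,0],[0,0,0],255],
  [[-0.0196,-0.0208,0],[0,0,0],255],
  [[-0.0196,-0.0208,0],[0,0,0],255],
  [[-0.0196,-0.0208,0],[0,0,0],255],
  [[-0.0196,-0.0208,0],[0,0,0],255],
  [[-0.0196,-0.0208,0],[0,0,0],255],
  [[0,0,0],[0,0,0],255],
  [[0,0,0],[0,0,0],255],
])

```text
time: 17.75
tool_pos: [0.4507, -0.1889, 0.1978]
tool_rot: [-3.141, 0.0, -0.039]
contact_force: [-0.3, 0.2, -2.0]
opening: 0.0403
```

Run:
```python
from h import *
snap("wrist","w9"); s=robot.observe(); print(s["tool_pos"],s["contact_force"],tohood(s["tool_pos"]))
```

```text
[ 0.45107817 -0.18846894  0.19784197] [-0.07267457 -0.73621403 -1.89601332] [-0.04381294  0.02396966]
```

View pics/w9.png

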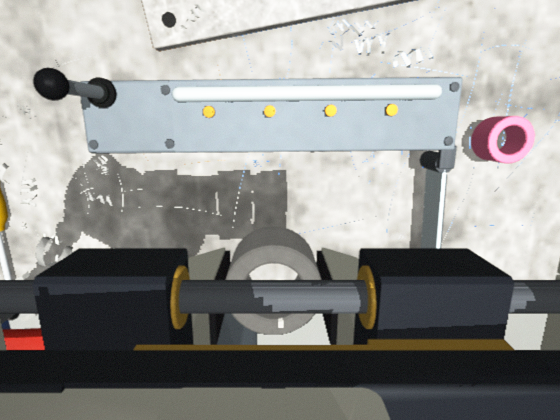

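send_rows([
  [[0,0,-0.03],[0,0,0],255],
  [[0,0,-0.03],[0,0,0],255],
  [[0,0,-0.03],[0,0,0],255],
  [[0,0,-0.03],[0,0,0],255],
  [[0,0,-0.03],[0,0,0],255],
  [[0,0,-0.03],[0,0,0],255],
  [[0.012,0,0],[0,0,0],255],
  [[0.012,-0.001,0],[0,0,0],255],
  [[0,0,-0.004],[0,0,0],255],
  [[0,0,-0.004],[0,0,0],255],
  [[0,0,-0.002],[0,0,0],255],
  [[0,0,0],[0,0,0],255],
])

```text
time: 19.0
tool_pos: [0.4756, -0.1892, 0.0094]
tool_rot: [3.141, -0.002, -0.037]
contact_force: [-0.5, 5.4, 10.1]
opening: 0.0408
```

send_rows([
  [[0,0,0.0],[0,0,0],116],
  [[0,0,0],[0,0,0],116],
  [[0,0,0],[0,0,0],116],
  [[0,0,0.02],[0,0,0],116],
  [[0,0,0.02],[0,0,0],116],
  [[-0.021,0.001,0.0],[0,0,0],255],
  [[-0.023,0.001,0],[0,0,0],255],
  [[0,0,0],[0,0,0],255],
  [[0,0,0],[0,0,0],255],
  [[0,0,-0.02],[0,0,0],255],
  [[0,0,-0.018],[0,0,0],255],
  [[0,0,0],[0,0,0],255],
])

```text
time: 20.2
tool_pos: [0.4306, -0.1874, 0.0085]
tool_rot: [-3.14, 0.003, -0.037]
contact_force: [0.3, 0.8, 0.4]
opening: 0.0011
```

Run:
```python
from h import *
snap("wrist","w10"); s=robot.observe(); print(s["tool_pos"],s["contact_force"],tohood(s["tool_pos"]))
```

```text
[ 0.43108185 -0.187644    0.00951854] [-0.31433197 -0.46909144  0.42493679] [-0.063826    0.02407436]
```

View pics/w10.png

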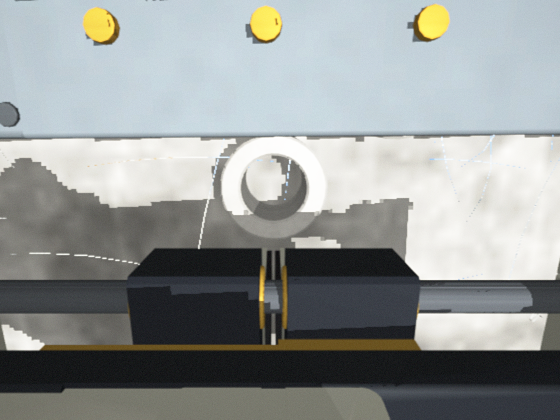

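Good; upright and centred. Push it in, back off, and lift.

send_rows([
  [[0.007,0,0],[0,0,0],255],
  [[0.007,0,0],[0,0,0],255],
  [[0.006,0,0],[0,0,0],255],
  [[0.005,0,0],[0,0,0],255],
  [[0.005,-0.001,0],[0,0,0],255],
  [[0.005,0,0],[0,0,0],255],
  [[0.005,0,0],[0,0,0],255],
  [[0.005,-0.001,0],[0,0,0],255],
  [[0.005,0,0],[0,0,0],255],
  [[0,0,0],[0,0,0],255],
  [[-0.015,0,0],[0,0,0],255],
  [[-0.015,0,0.01],[0,0,0],255],
  [[0,0,0.04],[0,0,0],200],
  [[0,0,0.04],[0,0,0],120],
  [[0,0,0.04],[0,0,0],89],
  [[0,0,0.04],[0,0,0],89],
  [[0,0,0.02],[0,0,0],89],
  [[0,0,0],[0,0,0],89],
])

```text
time: 22.05
tool_pos: [0.4526, -0.1908, 0.2035]
tool_rot: [3.138, -0.007, -0.037]
contact_force: [0.8, -0.8, -0.4]
opening: 0.0437
```

Run:
```python
from h import *
snap("wrist","w11"); d=snap("top","t11"); s=robot.observe(); print(s["tool_pos"],s["contact_force"],tohood(s["tool_pos"]))
rect(d,0.03,0.55,0.8,-0.1,0.2,2000,"r11")
```

```text
[ 0.450869   -0.18971283  0.19997415] [-0.74591851 -0.17765139 -0.59926165] [-0.0439772   0.02271905]
```

View pics/r11.png

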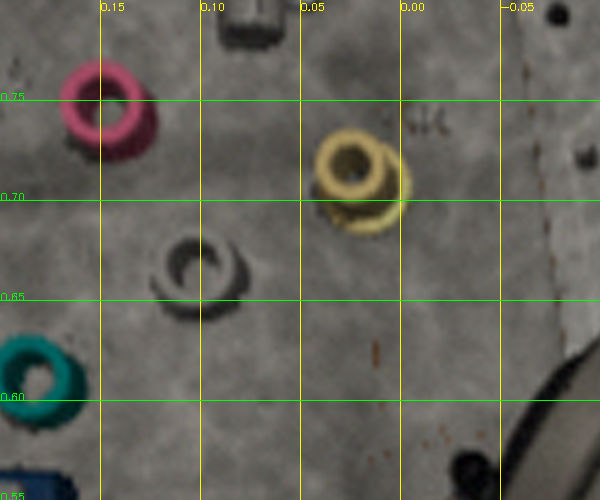

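View pics/w11.png

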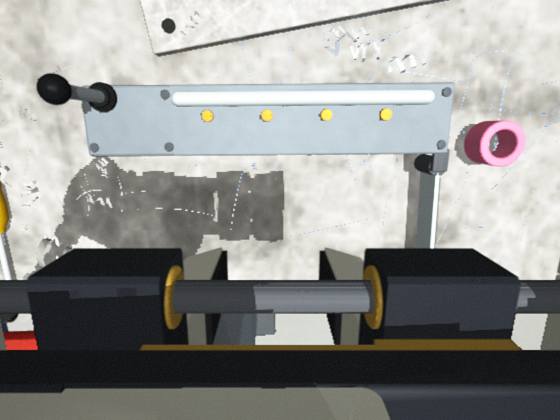

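send_rows([
  [[0.0214,0.0291,0],[0,0,0],89],
  [[0.0214,0.0291,0],[0,0,0],89],
  [[0.0214,0.0291,0],[0,0,0],89],
  [[0.0214,0.0291,0],[0,0,0],89],
  [[0.0214,0.0291,0],[0,0,0],89],
  [[0.0214,0.0291,0],[0,0,0],89],
  [[0.0214,0.0291,0],[0,0,0],89],
  [[0.0214,0.0291,0],[0,0,0],89],
  [[0.0214,0.0291,0],[0,0,0],89],
  [[0.0214,0.0291,0],[0,0,0],89],
  [[0,0,0],[0,0,0],89],
  [[0,0,0],[0,0,0],89],
])

```text
time: 23.35
tool_pos: [0.6642, 0.1016, 0.1975]
tool_rot: [3.141, 0.004, -0.036]
contact_force: [0.3, -0.2, 0.5]
opening: 0.0598
```

Run:
```python
from h import *
snap("wrist","w12"); print(robot.observe()["tool_pos"])
```

```text
[0.66401906 0.1008021  0.19816683]
```

View pics/w12.png

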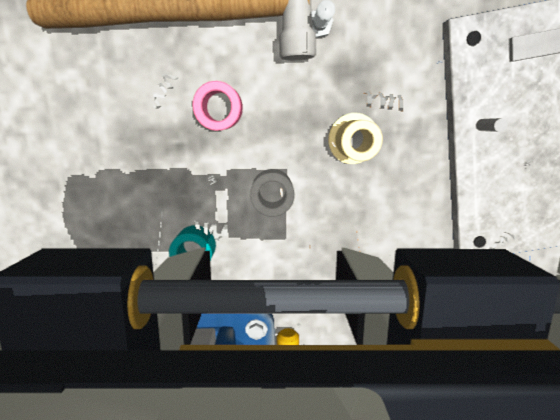

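send_rows([
  [[0.003,-0.001,-0.02],[0,0,0],89],
  [[0,0,-0.02],[0,0,0],89],
  [[0,0,-0.02],[0,0,0],89],
  [[0,0,-0.02],[0,0,0],89],
  [[0,0,-0.02],[0,0,0],89],
  [[0,0,-0.02],[0,0,0],89],
  [[0,0,-0.02],[0,0,0],89],
  [[0,0,-0.02],[0,0,0],89],
  [[0,0,-0.02],[0,0,0],89],
  [[0,0,-0.0115],[0,0,0],89],
  [[0,0,0],[0,0,0],255],
  [[0,0,0],[0,0,0],255],
  [[0,0,0],[0,0,0],255],
  [[0,0,0],[0,0,0],255],
  [[0,0,0],[0,0,0],255],
  [[0,0,0.02],[0,0,0],255],
  [[0,0,0.03],[0,0,0],255],
  [[0,0,0],[0,0,0],255],
], newtons=25)

```text
time: 25.2
tool_pos: [0.6705, 0.1004, 0.063]
tool_rot: [-3.141, -0.008, -0.037]
contact_force: [0.4, -0.1, -2.0]
opening: 0.0409
```

send_rows([
  [[0,0,0.035],[0,0,0],255],
  [[0,0,0.035],[0,0,0],255],
  [[0,0,0.035],[0,0,0],255],
  [[0,0,0.035],[0,0,0],255],
  [[-0.0216,-0.0243,0],[0,0,0],255],
  [[-0.0216,-0.0243,0],[0,0,0],255],
  [[-0.0216,-0.0243,0],[0,0,0],255],
  [[-0.0216,-0.0243,0],[0,0,0],255],
  [[-0.0216,-0.0243,0],[0,0,0],255],
  [[-0.0216,-0.0243,0],[0,0,0],255],
  [[-0.0216,-0.0243,0],[0,0,0],255],
  [[-0.0216,-0.0243,0],[0,0,0],255],
  [[-0.0216,-0.0243,0],[0,0,0],255],
  [[-0.0216,-0.0243,0],[0,0,0],255],
  [[0,0,0],[0,0,0],255],
  [[0,0,0],[0,0,0],255],
])

```text
time: 26.8
tool_pos: [0.4515, -0.143, 0.1982]
tool_rot: [-3.141, 0.001, -0.039]
contact_force: [-0.0, 1.2, -2.4]
opening: 0.0406
```

Run:
```python
from h import *
s=robot.observe(); print(s["tool_pos"],s["contact_force"],tohood(s["tool_pos"]))
```

```text
[ 0.45153105 -0.14299475  0.19818189] [-0.02757943  1.23602184 -2.35531375] [-0.04499706  0.06943069]
```

send_rows([
  [[0,0,-0.03],[0,0,0],255],
  [[0,0,-0.03],[0,0,0],255],
  [[0,0,-0.03],[0,0,0],255],
  [[0,0,-0.03],[0,0,0],255],
  [[0,0,-0.03],[0,0,0],255],
  [[0,0,-0.03],[0,0,0],255],
  [[0.012,0,0],[0,0,0],255],
  [[0.012,-0.001,0],[0,0,0],255],
  [[0,0,-0.004],[0,0,0],255],
  [[0,0,-0.004],[0,0,0],255],
  [[0,0,-0.001],[0,0,0],255],
  [[0,0,0],[0,0,0],255],
])

```text
time: 28.0
tool_pos: [0.4761, -0.1433, 0.0099]
tool_rot: [3.142, -0.001, -0.037]
contact_force: [0.9, 2.6, 1.0]
opening: 0.041
```

send_rows([
  [[0,0,0.0],[0,0,0],116],
  [[0,0,0],[0,0,0],116],
  [[0,0,0],[0,0,0],116],
  [[0,0,0.02],[0,0,0],116],
  [[0,0,0.02],[0,0,0],116],
  [[-0.021,0.001,0.0],[0,0,0],255],
  [[-0.023,0.001,0],[0,0,0],255],
  [[0,0,0],[0,0,0],255],
  [[0,0,0],[0,0,0],255],
  [[0,0,-0.02],[0,0,0],255],
  [[0,0,-0.018],[0,0,0],255],
  [[0,0,0],[0,0,0],255],
])

```text
time: 29.2
tool_pos: [0.4316, -0.1415, 0.0101]
tool_rot: [-3.14, 0.003, -0.037]
contact_force: [0.1, -0.0, 0.4]
opening: 0.0014
```

Run:
```python
from h import *
snap("wrist","w13"); s=robot.observe(); print(s["tool_pos"],s["contact_force"],tohood(s["tool_pos"]))
```

```text
[ 0.43209491 -0.14172726  0.01109075] [ 0.88709561 -0.00307018 -0.32982096] [-0.06446624  0.06999781]
```

View pics/w13.png

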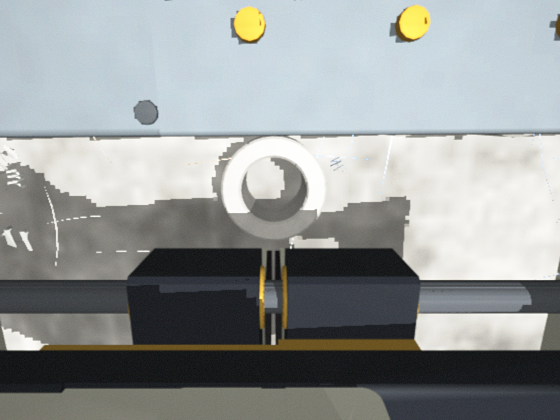

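send_rows([
  [[0.007,0,0],[0,0,0],255],
  [[0.007,0,0],[0,0,0],255],
  [[0.006,0,0],[0,0,0],255],
  [[0.005,0,0],[0,0,0],255],
  [[0.005,-0.001,0],[0,0,0],255],
  [[0.005,0,0],[0,0,0],255],
  [[0.005,0,0],[0,0,0],255],
  [[0.005,-0.001,0],[0,0,0],255],
  [[0.005,0,0],[0,0,0],255],
  [[0,0,0],[0,0,0],255],
  [[-0.015,0,0],[0,0,0],255],
  [[-0.015,0,0.01],[0,0,0],255],
  [[-0.02,0,0.04],[0,0,0],255],
  [[-0.02,-0.02,0.04],[0,0,0],255],
  [[0,-0.03,0.04],[0,0,0],255],
  [[0,-0.03,0.02],[0,0,0],255],
  [[0,-0.03,0],[0,0,0],255],
  [[0,-0.03,0],[0,0,0],255],
  [[0,0,0],[0,0,0],255],
])

```text
time: 31.15
tool_pos: [0.4125, -0.2874, 0.1621]
tool_rot: [3.139, -0.003, -0.04]
contact_force: [-0.0, 0.2, 0.5]
opening: 0.0005
```

Run:
```python
from h import *
snap("wrist","w14"); s=robot.observe(); print(s["tool_pos"],s["qpos"],tohood(s["tool_pos"]))
d=snap("top","t14"); cv2.imwrite("pics/t14z.png",cv2.resize(d["pixels"][150:310,190:390,::-1],None,fx=4,fy=3.7,interpolation=cv2.INTER_CUBIC))
d=snap("scene"); cv2.imwrite("pics/s14z.png",cv2.resize(d["pixels"][180:320,180:420,::-1],None,fx=3.2,fy=3.2,interpolation=cv2.INTER_CUBIC))
```

```text
[ 0.41208007 -0.28531642  0.1616617 ] [-7.58706437e-01  3.62724535e-01  1.68770489e+00  1.50644680e-04
  1.08981420e+00  8.51701571e-01] [-0.07930001 -0.07421869]
```

View pics/w14.png

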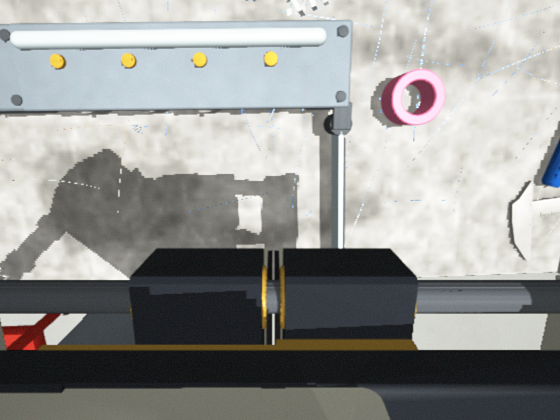

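View pics/t14z.png

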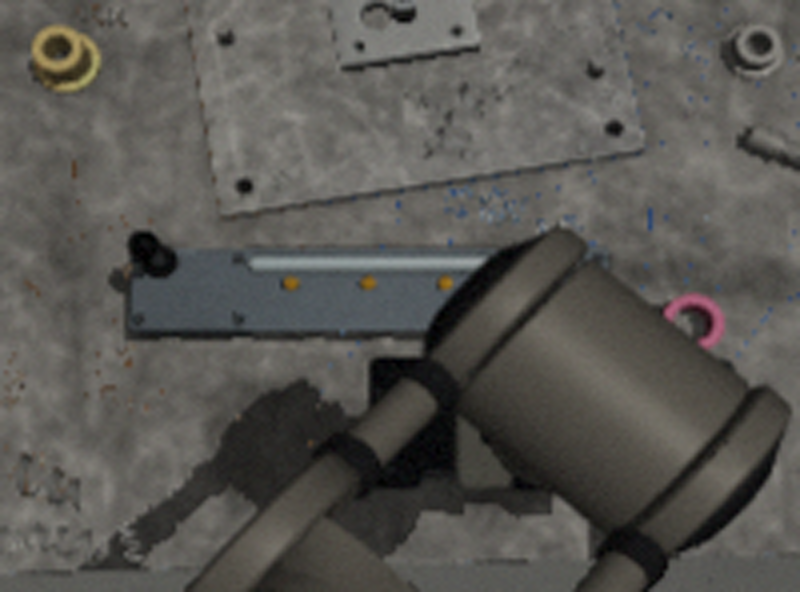

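View pics/s14z.png

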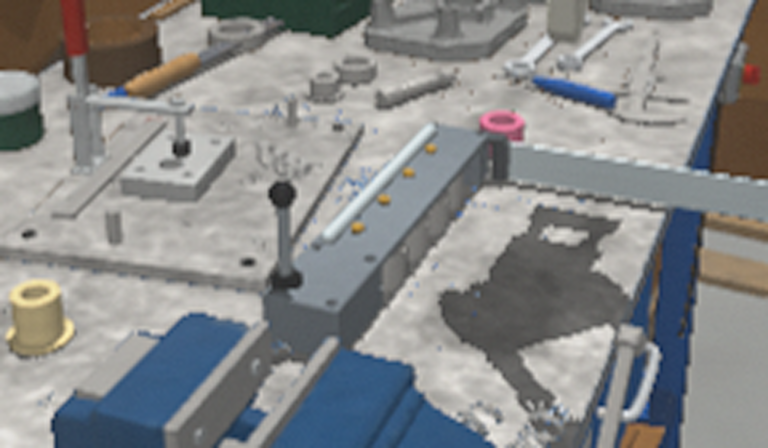

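Run:
```python
from h import *
d=snap("scene")
x0,y0,k=270,205,10
im=np.ascontiguousarray(cv2.resize(d["pixels"][y0:y0+60,x0:x0+78,::-1],None,fx=k,fy=k,interpolation=cv2.INTER_CUBIC))
a=np.linspace(0,2*np.pi,60)
for y in (.069,.023,-.023,-.069):
    for cx,col in ((.017,(0,255,0)),(.008,(0,0,255))):
        w=np.array([toworld(cx+.021*np.cos(t),y+.021*np.sin(t)) for t in a])
        p=(proj(d,np.c_[w,np.zeros(60)])-[x0,y0]+.5)*k
        cv2.polylines(im,[p.astype(int)],True,col,1)
p=np.array([[*toworld(0,-.105),.043],[*toworld(0,.185),.043]])
cv2.polylines(im,[((proj(d,p)-[x0,y0]+.5)*k).astype(int)],False,(255,0,255),1)
cv2.imwrite("pics/s15z.png",im)
```

```text
(no output)
```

View pics/s15z.png

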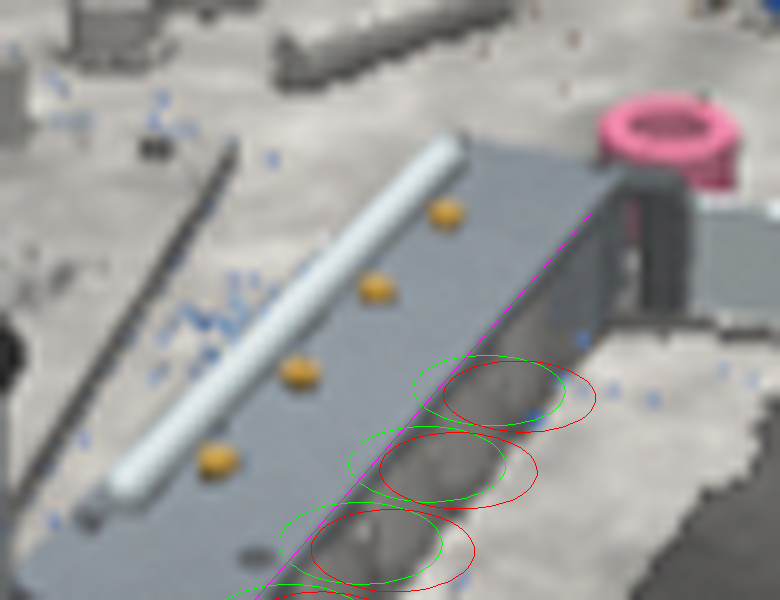

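Run:
```python
from h import *
h=np.array([-.012,-.130]); prev=None
ths=list(np.arange(1.57,0.02,-0.1))+[0.0]
P=[]
for t in ths:
    u=np.array([-np.sin(t),np.cos(t)]); n=np.array([-np.cos(t),-np.sin(t)])
    e=.0195*abs(np.sin(t))+.0095*abs(np.cos(t))
    P.append(toworld(*(h+.105*u+n*(.002+e))))
P=np.array(P)
print(P[0],P[-1]); print(np.c_[ths[1:],np.diff(P,axis=0)].round(4).tolist())
```

```text
[ 0.37160864 -0.36111412] [ 0.46961542 -0.23813798]
[[1.47, -0.0013, 0.0098], [1.37, -0.0004, 0.0101], [1.27, 0.0006, 0.0103], [1.17, 0.0017, 0.0104], [1.07, 0.0028, 0.0104], [0.97, 0.004, 0.0102], [0.87, 0.0051, 0.0099], [0.77, 0.0063, 0.0095], [0.67, 0.0074, 0.0089], [0.57, 0.0085, 0.0081], [0.47, 0.0094, 0.0072], [0.37, 0.0103, 0.0062], [0.27, 0.0111, 0.005], [0.17, 0.0117, 0.0038], [0.07, 0.0122, 0.0024], [0.0, 0.0087, 0.0008]]
```

send_rows([
  [[-0.008,-0.0225,0],[0,0,0],255],
  [[-0.008,-0.0225,0],[0,0,0],255],
  [[-0.009,-0.0225,0],[0,0,0],255],
  [[-0.009,-0.0225,0],[0,0,0],255],
  [[0,0,-0.03],[0,0,0],255],
  [[0,0,-0.03],[0,0,0],255],
  [[0,0,-0.03],[0,0,0],255],
  [[0,0,-0.03],[0,0,0],255],
  [[0,0,-0.025],[0,0,0],255],
  [[0,0,0],[0,0,0],255],
])

```text
time: 32.35
tool_pos: [0.3769, -0.3709, 0.0139]
tool_rot: [-3.136, 0.004, -0.036]
contact_force: [-0.2, 0.8, -0.3]
opening: 0.0005
```

send_rows([
  [[-0.005,0.01,0.001],[0,0,0],255],
  [[-0.001,0.01,0],[0,0,0],255],
  [[0,0.01,0],[0,0,0],255],
  [[0.001,0.01,0],[0,0,0],255],
  [[0.002,0.01,0],[0,0,0],255],
  [[0.003,0.01,0],[0,0,0],255],
  [[0.004,0.01,0],[0,0,0],255],
  [[0.005,0.01,0],[0,0,0],255],
  [[0.006,0.0095,0],[0,0,0],255],
  [[0.007,0.009,0],[0,0,0],255],
  [[0.0085,0.008,0],[0,0,0],255],
  [[0.0095,0.007,0],[0,0,0],255],
  [[0.0105,0.006,0],[0,0,0],255],
  [[0.011,0.005,0],[0,0,0],255],
  [[0.0117,0.004,0],[0,0,0],255],
  [[0,0,0],[0,0,0],255],
])

```text
time: 33.95
tool_pos: [0.4528, -0.2449, 0.0178]
tool_rot: [3.141, -0.001, -0.036]
contact_force: [-0.3, -0.6, -0.3]
opening: 0.0006
```

Run:
```python
from h import *
snap("wrist","w16"); s=robot.observe(); print(s["tool_pos"],s["contact_force"],tohood(s["tool_pos"]))
d=snap("scene"); cv2.imwrite("pics/s16z.png",cv2.resize(d["pixels"][180:320,180:420,::-1],None,fx=3.2,fy=3.2,interpolation=cv2.INTER_CUBIC))
```

```text
[ 0.451904   -0.2449971   0.01762012] [-0.07192759  0.0155487   0.61229273] [-0.04095307 -0.03249214]
```

View pics/s16z.png

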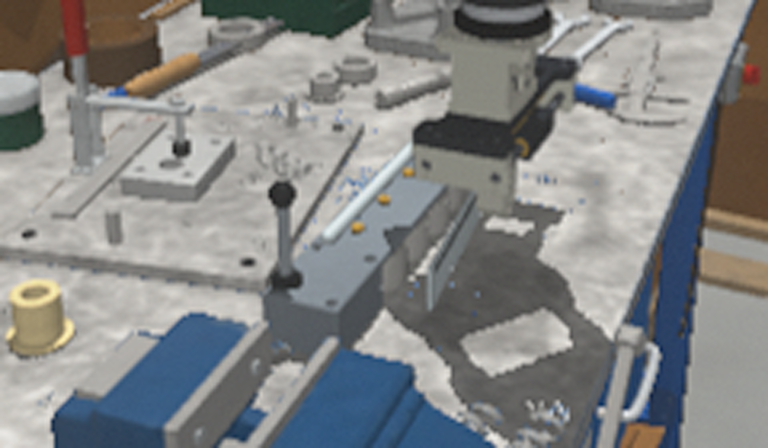

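View pics/w16.png

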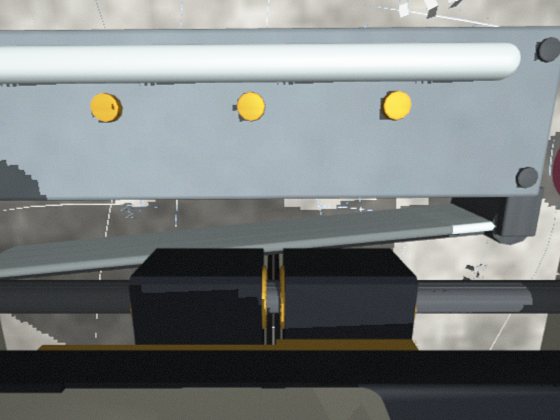

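send_rows([
  [[0.006,0.001,0],[0,0,0],255],
  [[0.005,0.001,0],[0,0,0],255],
  [[0.003,0.0,0],[0,0,0],255],
  [[0.003,0.0,0],[0,0,0],255],
  [[0,0,0],[0,0,0],255],
  [[0,0,0],[0,0,0],255],
])

```text
time: 34.65
tool_pos: [0.4672, -0.2433, 0.0177]
tool_rot: [-3.141, 0.002, -0.037]
contact_force: [-4.8, -1.1, 2.1]
opening: 0.0004
```

Run:
```python
from h import *
d=snap("wrist","w17"); s=robot.observe(); print(s["tool_pos"],s["contact_force"],tohood(s["tool_pos"]))
```

```text
[ 0.46720936 -0.24328496  0.01766837] [-5.9984128  -1.36381852  3.67772425] [-0.02571925 -0.03023024]
```

View pics/w17.png

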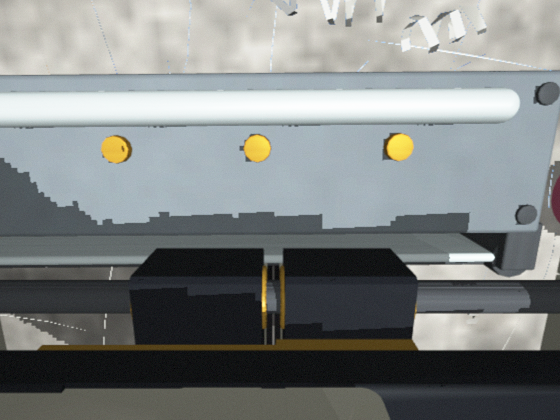

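send_rows([
  [[0.001,0.0,0],[0,0,0],255],
  [[0.001,0.0,0],[0,0,0],255],
  [[0,0,0],[0,0,0],255],
  [[0,0,0],[0,0,0],255],
  [[0,0,0],[0,0,0],255],
])

```text
time: 35.2
tool_pos: [0.4673, -0.2433, 0.0177]
tool_rot: [-3.141, 0.006, -0.037]
contact_force: [-13.4, -3.1, 7.3]
opening: -0.0001
```

Run:
```python
from h import *
d=snap("wrist","w18"); s=robot.observe(); print(s["tool_pos"],s["contact_force"],tohood(s["tool_pos"]))
```

```text
[ 0.46728212 -0.24327162  0.01765762] [-13.04956037  -3.06437029   8.52397203] [-0.02564702 -0.03021429]
```

send_rows([
  [[-0.012,0,0],[0,0,0],255],
  [[-0.02,0,0.01],[0,0,0],255],
  [[0,0,0.035],[0,0,0],255],
  [[0,0,0.035],[0,0,0],255],
  [[0,0,0.035],[0,0,0],255],
  [[0,0,0.035],[0,0,0],255],
  [[0,0,0.035],[0,0,0],255],
  [[0,0,0],[0,0,0],255],
])

```text
time: 36.05
tool_pos: [0.4405, -0.2449, 0.2077]
tool_rot: [3.136, -0.009, -0.037]
contact_force: [0.3, -0.2, -0.1]
opening: 0.0004
```

Run:
```python
from h import *
d=snap("wrist","w19"); s=robot.observe(); print(s["tool_pos"],s["contact_force"],tohood(s["tool_pos"]))
d=snap("scene"); cv2.imwrite("pics/s19z.png",cv2.resize(d["pixels"][180:320,180:420,::-1],None,fx=3.2,fy=3.2,interpolation=cv2.INTER_CUBIC))
```

```text
[ 0.43947972 -0.24410186  0.20513882] [ 0.64367782  0.98212485 -0.64939775] [-0.05340152 -0.03204466]
```

View pics/w19.png

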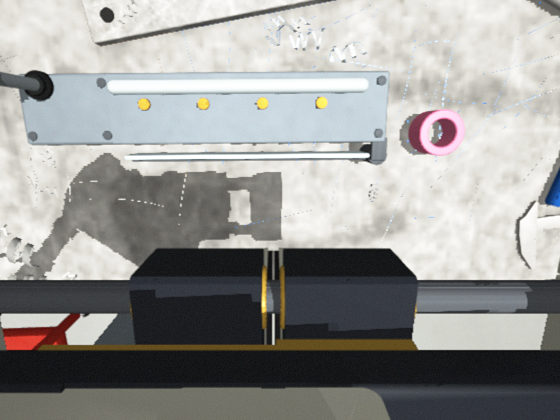

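View pics/s19z.png

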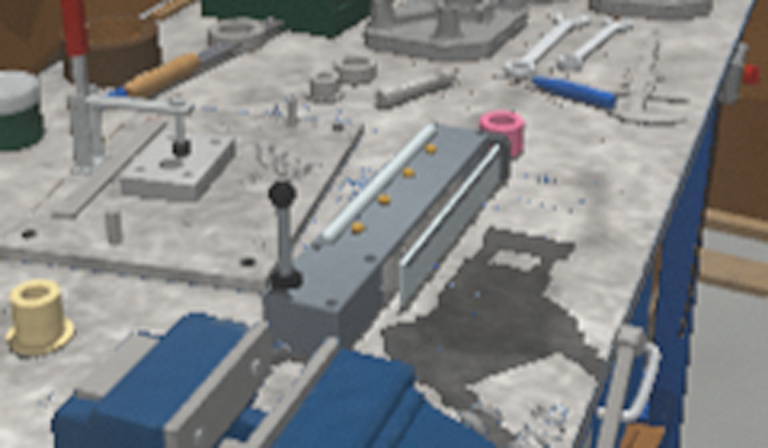

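Run:
```python
from h import *
d=snap("wrist")
g=cv2.cvtColor(d["pixels"],cv2.COLOR_RGB2GRAY).astype(int)
for c in (140,200,260,320,350): print(c,g[136:166,c].tolist())
for p in cast(d,[[126,158],[362,156.5]],.038): print(p.round(4),tohood(p).round(4))
```

```text
140 [200, 204, 199, 170, 144, 185, 243, 242, 240, 239, 236, 234, 230, 199, 138, 154, 233, 255, 255, 251, 169, 122, 172, 236, 237, 236, 235, 231, 229, 229]
200 [212, 210, 200, 163, 165, 237, 237, 235, 239, 241, 242, 244, 236, 142, 127, 206, 255, 255, 255, 248, 110, 129, 197, 230, 230, 230, 229, 229, 228, 227]
260 [213, 212, 185, 171, 220, 229, 232, 230, 229, 229, 230, 213, 129, 123, 159, 239, 255, 255, 252, 162, 123, 166, 232, 233, 230, 231, 230, 230, 230, 231]
320 [206, 199, 161, 157, 202, 206, 212, 214, 222, 230, 235, 231, 159, 130, 213, 255, 255, 255, 248, 134, 131, 199, 229, 227, 224, 224, 223, 222, 223, 223]
350 [209, 189, 143, 144, 212, 215, 210, 212, 215, 214, 216, 193, 133, 141, 223, 255, 255, 255, 236, 134, 161, 240, 238, 237, 237, 238, 236, 236, 236, 235]
[ 0.4803 -0.1126  0.038 ] [-0.0174  0.1008]
[ 0.4737 -0.3252  0.038 ] [-0.0162 -0.1119]
```

send_rows([
  [[0.0112,0.024,0],[0,0,0],255],
  [[0.0112,0.024,0],[0,0,0],255],
  [[0.0112,0.024,0],[0,0,0],255],
  [[0.0112,0.024,0],[0,0,0],255],
  [[0.0112,0.024,0],[0,0,0],255],
  [[0.0112,0.024,0],[0,0,0],255],
  [[0.0112,0.024,0],[0,0,0],255],
  [[0.0112,0.024,0],[0,0,0],255],
  [[0.0112,0.024,0],[0,0,0],255],
  [[0.0112,0.024,0],[0,0,0],255],
  [[0,0,-0.02],[0,0,0],255],
  [[0,0,-0.03],[0,0,0],255],
  [[0,0,-0.03],[0,0,0],255],
  [[0,0,-0.03],[0,0,0],255],
  [[0,0,0],[0,0,0],255],
])

```text
time: 37.7
tool_pos: [0.5463, -0.0027, 0.0875]
tool_rot: [-3.14, 0.011, -0.037]
contact_force: [-1.0, 0.1, 0.3]
opening: 0.0001
```

Run:
```python
from h import *
d=snap("wrist","w20"); s=robot.observe(); print(s["tool_pos"],s["contact_force"],tohood(s["tool_pos"]))
d=snap("scene"); cv2.imwrite("pics/s20z.png",cv2.resize(d["pixels"][180:320,180:420,::-1],None,fx=3.2,fy=3.2,interpolation=cv2.INTER_CUBIC))
```

```text
[ 0.54809653 -0.00299236  0.09007941] [-0.2396926   0.17571049  0.81583796] [0.04646684 0.21281798]
```

View pics/w20.png

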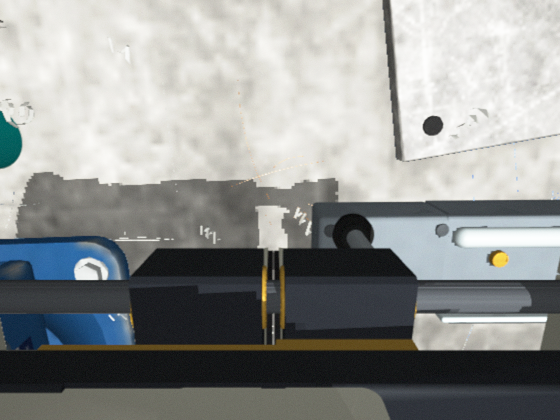

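View pics/s20z.png

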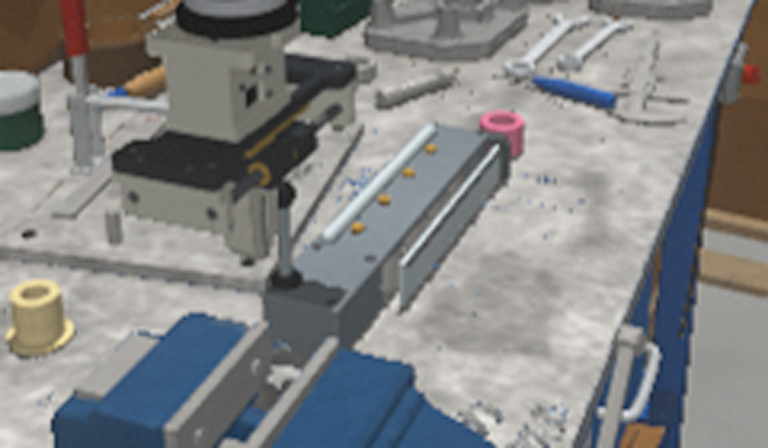

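send_rows([
  [[0.003,-0.008,0],[0,0,0],255],
  [[0,-0.008,0],[0,0,0],255],
  [[0,-0.007,0],[0,0,0],255],
  [[0,-0.007,0],[0,0,0],255],
  [[0,-0.007,0],[0,0,0],255],
  [[0,-0.006,0],[0,0,0],255],
  [[0,-0.005,0],[0,0,0],255],
  [[-0.001,-0.004,0],[0,0,0],255],
  [[0,-0.002,0],[0,0,0],255],
  [[0,0,0],[0,0,0],255],
])

```text
time: 38.8
tool_pos: [0.5517, -0.0573, 0.0925]
tool_rot: [-3.141, 0.001, -0.037]
contact_force: [0.1, 3.7, -2.1]
opening: 0.0003
```

Run:
```python
from h import *
s=robot.observe(); print(s["tool_pos"],s["contact_force"],tohood(s["tool_pos"]))
d=snap("scene"); cv2.imwrite("pics/s21z.png",cv2.resize(d["pixels"][210:290,220:340,::-1],None,fx=6,fy=6,interpolation=cv2.INTER_CUBIC))
```

```text
[ 0.55173191 -0.05726312  0.092495  ] [ 0.06403548  3.73716243 -2.10012238] [0.05205319 0.15871322]
```

View pics/s21z.png

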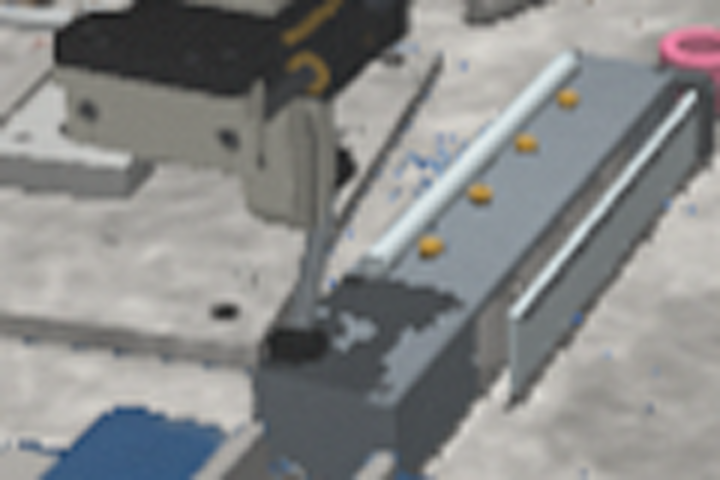

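Run:
```python
from h import *
d=snap("scene")
for t in (0,.3,.4,.5,.55,.6):
    w=toworld(.05,.165-.07*np.sin(t)); print(t,((proj(d,[[*w,.043+.07*np.cos(t)]])-[220,210])*6).round(0))
```

```text
0 [[280. 185.]]
0.3 [[306. 169.]]
0.4 [[315. 168.]]
0.5 [[323. 168.]]
0.55 [[326. 169.]]
0.6 [[330. 170.]]
```

send_rows([
  [[0,0,0],[0,0,0],255],
  [[0,0,0],[0,0,0],255],
  [[0,0,0],[0,0,0],255],
  [[0,0,0],[0,0,0],255],
  [[0,0,0],[0,0,0],255],
  [[0,0,0],[0,0,0],255],
  [[0,0,0],[0,0,0],255],
  [[0,0,0],[0,0,0],255],
  [[0,0,0],[0,0,0],255],
  [[0,0,0],[0,0,0],255],
  [[0,0,0],[0,0,0],255],
  [[0,0,0],[0,0,0],255],
  [[0,0,0],[0,0,0],255],
  [[0,0,0],[0,0,0],255],
  [[0,0,0],[0,0,0],255],
  [[0,0,0],[0,0,0],255],
  [[0,0,0],[0,0,0],255],
  [[0,0,0],[0,0,0],255],
  [[0,0,0],[0,0,0],255],
  [[0,0,0],[0,0,0],255],
])

```text
time: 40.9
tool_pos: [0.5521, -0.0573, 0.0927]
tool_rot: [3.141, 0.0, -0.037]
contact_force: [-1.2, 3.1, -2.1]
opening: 0.0002
```

send_rows([
  [[0,0,0],[0,0,0],255],
  [[0,0,0],[0,0,0],255],
  [[0,0,0],[0,0,0],255],
  [[0,0.006,0],[0,0,0],255],
  [[0,0.006,0],[0,0,0],255],
  [[0,0.007,0],[0,0,0],255],
  [[0,0.007,0],[0,0,0],255],
  [[0,0.007,0],[0,0,0],255],
  [[0,0.007,0],[0,0,0],255],
  [[0,0.007,0],[0,0,0],255],
  [[0,0.007,0],[0,0,0],255],
  [[0,0,0],[0,0,0],255],
  [[0,0,0],[0,0,0],255],
  [[0,0,0],[0,0,0],255],
  [[0,0,0],[0,0,0],255],
  [[0,0,0],[0,0,0],255],
  [[0,0,0],[0,0,0],255],
  [[0,0,0],[0,0,0],255],
  [[0,0,0],[0,0,0],255],
])

```text
time: 42.8
tool_pos: [0.5521, -0.0034, 0.0927]
tool_rot: [3.141, 0.0, -0.037]
contact_force: [-0.2, -0.1, -0.8]
opening: 0.0006
```

Run:
```python
from h import *
s=robot.observe(); print(s["tool_pos"],s["contact_force"],tohood(s["tool_pos"]))
d=snap("scene"); cv2.imwrite("pics/s22z.png",cv2.resize(d["pixels"][210:290,220:340,::-1],None,fx=6,fy=6,interpolation=cv2.INTER_CUBIC))
```

```text
[ 0.55209706 -0.00335299  0.09274641] [-0.17361931 -0.09090789 -0.84890177] [0.05047776 0.21260157]
```

View pics/s22z.png

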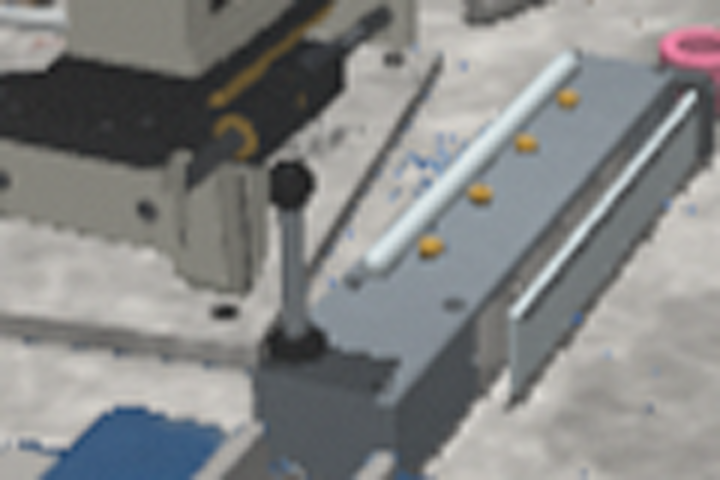

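send_rows([
  [[0,-0.008,0],[0,0,0],255],
  [[0,-0.008,0],[0,0,0],255],
  [[0,-0.007,0],[0,0,0],255],
  [[0,-0.007,0],[0,0,0],255],
  [[0,-0.007,0],[0,0,0],255],
  [[0,-0.006,0],[0,0,0],255],
  [[0,-0.005,0],[0,0,0],255],
  [[0,-0.004,0],[0,0,0],255],
  [[0,-0.002,0],[0,0,0],255],
  [[0,0,0],[0,0,0],255],
])

```text
time: 43.85
tool_pos: [0.5519, -0.0573, 0.0926]
tool_rot: [-3.141, 0.0, -0.037]
contact_force: [0.1, 3.6, -2.1]
opening: 0.0005
```

Run:
```python
from h import *
s=robot.observe(); print(s["tool_pos"],s["contact_force"],tohood(s["tool_pos"]))
d=snap("scene"); cv2.imwrite("pics/s23z.png",cv2.resize(d["pixels"][225:275,250:310,::-1],None,fx=12,fy=12,interpolation=cv2.INTER_CUBIC))
```

```text
[ 0.55193972 -0.05727611  0.0926073 ] [ 0.13108838  3.64999453 -2.05756952] [0.05226134 0.15870772]
```

send_rows([
  [[0,-0.001,0],[0,0,0],255],
  [[0,-0.001,0],[0,0,0],255],
  [[0,0,0],[0,0,0],255],
])

```text
time: 44.2
tool_pos: [0.5521, -0.0593, 0.0928]
tool_rot: [3.141, -0.0, -0.037]
contact_force: [-1.0, 4.6, -1.6]
opening: 0.0003
```

Run:
```python
from h import *
s=robot.observe(); print(s["tool_pos"],s["contact_force"],tohood(s["tool_pos"]))
d=snap("scene"); cv2.imwrite("pics/s24z.png",cv2.resize(d["pixels"][225:275,250:310,::-1],None,fx=12,fy=12,interpolation=cv2.INTER_CUBIC))
```

```text
[ 0.55214078 -0.05928841  0.09280683] [-0.95287966  4.55715586 -1.61380768] [0.05253469 0.15670396]
```

View pics/s23z.png

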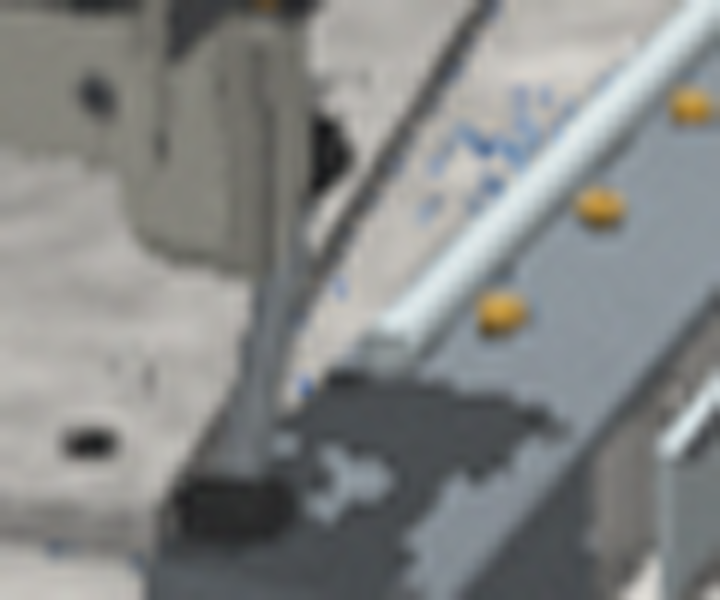

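View pics/s24z.png

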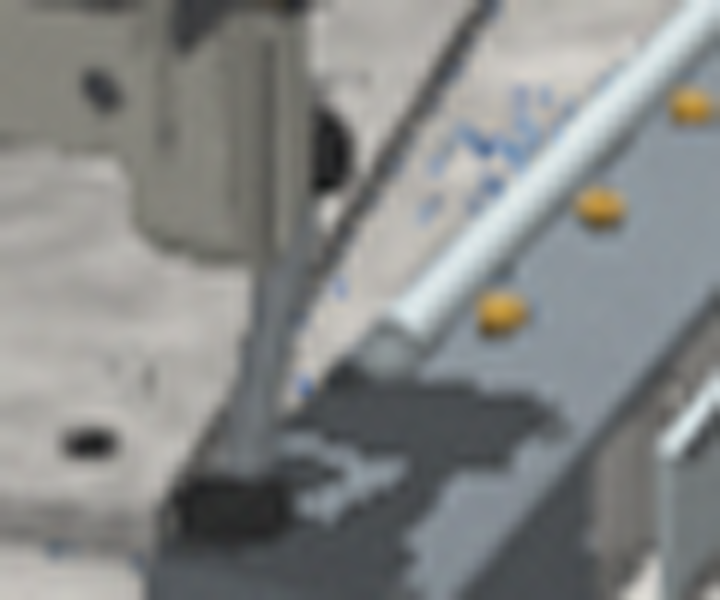

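send_rows([
  [[0,0,0],[0,0,0],255],
  [[0,0,0],[0,0,0],255],
  [[0,0,0],[0,0,0],255],
  [[0,0,0],[0,0,0],255],
  [[0,0,0],[0,0,0],255],
  [[0,0,0],[0,0,0],255],
  [[0,0,0],[0,0,0],255],
  [[0,0,0],[0,0,0],255],
  [[0,0,0],[0,0,0],255],
  [[0,0,0],[0,0,0],255],
  [[0,0,0],[0,0,0],255],
  [[0,0,0],[0,0,0],255],
  [[0,0,0],[0,0,0],255],
  [[0,0,0],[0,0,0],255],
  [[0,0,0],[0,0,0],255],
  [[0,0,0],[0,0,0],255],
  [[0,0,0],[0,0,0],255],
  [[0,0,0],[0,0,0],255],
  [[0,0,0],[0,0,0],255],
  [[0,0,0],[0,0,0],255],
])

```text
time: 46.25
tool_pos: [0.5521, -0.0593, 0.0927]
tool_rot: [3.141, -0.0, -0.037]
contact_force: [0.5, 4.4, -0.7]
opening: 0.0009
```

send_rows([
  [[0,0,0],[0,0,0],255],
  [[0,0.006,0],[0,0,0],255],
  [[0,0.007,0],[0,0,0],255],
  [[0,0.007,0],[0,0,0],255],
  [[0,0.007,0],[0,0,0],255],
  [[0,0.007,0],[0,0,0],255],
  [[0,0.007,0],[0,0,0],255],
  [[0,0.007,0],[0,0,0],255],
  [[0,0.008,0],[0,0,0],255],
  [[0,0.01,0],[0,0,0],255],
  [[0,0,0],[0,0,0],255],
  [[0,0,0.03],[0,0,0],255],
  [[0,0,0.04],[0,0,0],255],
  [[0,0,0.04],[0,0,0],255],
  [[0,0,0.03],[0,0,0],255],
  [[0,0,0],[0,0,0],255],
  [[0,0,0],[0,0,0],255],
  [[0,0,0],[0,0,0],255],
])

```text
time: 48.05
tool_pos: [0.5514, 0.0067, 0.2313]
tool_rot: [-3.142, 0.003, -0.037]
contact_force: [-0.3, 0.8, -0.4]
opening: 0.0009
```

Run:
```python
from h import *
s=robot.observe(); print(s["time"],s["tool_pos"],s["contact_force"])
d=snap("scene"); cv2.imwrite("pics/s25z.png",cv2.resize(d["pixels"][180:320,180:420,::-1],None,fx=3.2,fy=3.2,interpolation=cv2.INTER_CUBIC))
d=snap("top"); cv2.imwrite("pics/t25.png",d["pixels"][:,:,::-1])
```

```text
48.05 [0.55136507 0.00667249 0.23134828] [-0.30509518  0.79415094 -0.41379938]
```

View pics/s25z.png

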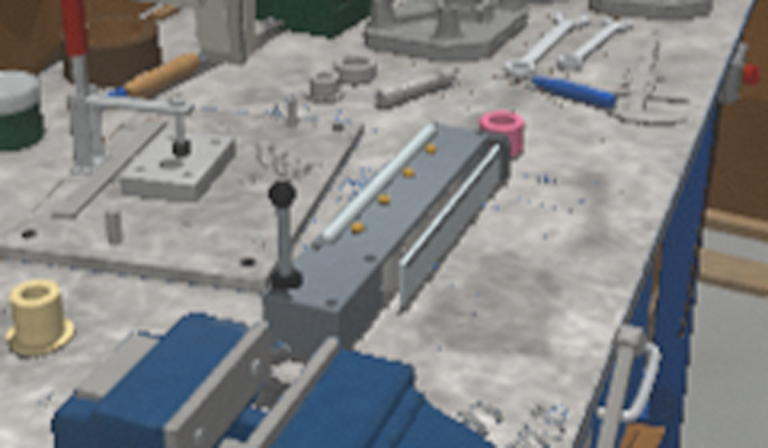

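View pics/t25.png

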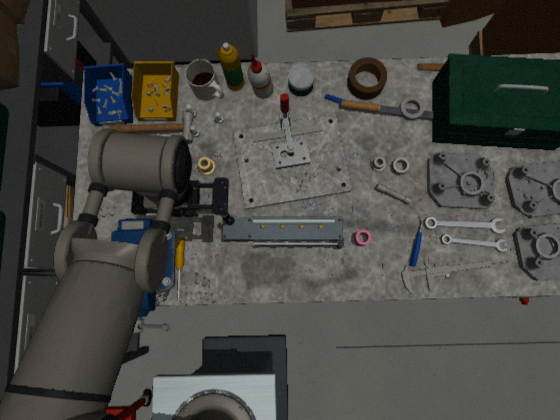

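Run:
```python
from cell import robot
print(robot.hand_in())
```

```text
the job is handed in; nothing more can be done
None
```

I stood all four plain steel bushes side by side under the hood, swung the gate shut, gave two blasts and handed in at about 48 s of the 210 s allowed. No verdict came back.

- **Bushes:** with the gate still open, the scene camera showed all four upright under the roof, centres about 17 mm inside the lip. I did not measure their depth again after that; once the gate was shut, only the leftmost could be seen.
- **Gate:** I pushed it to a hard stop, where the force rose to 13 N with no further movement. In the wrist picture it then lay parallel to the lip, within about 0.01 rad.
- **Blasts:** I held the lever over for about 2.5 s each time. I had no direct reading of its lean. Force and picture put it at about 0.5 to 0.6 rad, above the 0.4 needed. In the pictures taken after each release it stood upright.
- **Projection mismatch:** the upright ball appeared about 3 mm from where my hood pose put it. That offset is why the lean is only given as a range.
- **Rest of the scene:** in the last pictures the flanged bush, screwdriver and deburring tool lay where they started, as far as the eye can tell; I did not measure them. The arm stood clear, with no contact force beyond sensor noise.

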